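# Prop the spring cover, then turn up the guarded knob

## Robot

A 6-joint arm with a two-finger parallel gripper is mounted at the origin on the work surface. World frame = base frame: x ahead of the robot, y to its left, z up, the work surface at z = 0. Lengths are in mm, angles in rad, forces in N, time in s.
With the tool pointing down it reaches from about 275 to 1000 mm from the base axis. Payload 8.4 kg.
Tool frame: the origin (TCP) lies midway between the tips of the shut fingers; the grasp point (between the pads) lies 19 mm behind it; z points along the fingers, y is the line along which they close (so a half turn about z gives the same grasp; the last joint's range is limited). The gripper opens to 85 mm and grips with 20 to 120 N. Pads are 22 mm wide; open, the fingers measure 114 mm over their backs; the gripper's body (76 mm by 85 mm) begins 54 mm behind the grasp point. The pads swing forward as they close: fully open they stand 13 mm farther back than shut.
Start: joints at [-1.136, 0.353, 1.633, -0, 1.155, -0.002], TCP at [264.4, -566.322, 231.281] pointing down, gripper open.
Joint ranges: [-2.63, 2.63], [-0.92, 2.1], [0.06, 2.66], [-1.3, 4.44], [0, 2.69], [-3.02, 3.02]. Speed limits (rad/s): [2.22, 2.22, 2.79, 3.14, 3.14, 3.14].

## Interface

Orientations are given as [roll, pitch, yaw] about the fixed x, y, z axes, in that order (R = Rz(yaw) Ry(pitch) Rx(roll)).
In Python, from rig import monitor, imaging, r gives the robot as it stands.
- The arm moves only by the tool drive_tool, never from a script. Its argument "plan" is a list of rows, each an object of numbers: "x", "y", "z": the shift along the tool's x, y, z in units of 50 mm (1.0 is 50 mm); "ax", "ay", "az": the turn, a rotation vector about the tool's x, y, z in units of 6 degrees (1.0 is 6 degrees); "hand": the finger opening in mm, from 0 to 85.4. In form: [{"x": .., "y": .., "z": .., "ax": .., "ay": .., "az": .., "hand": ..}, ...]. A call has 1 to 8 rows; each row is the pose to reach, as a shift and turn from the pose commanded when the call began, along the tool's axes at that moment; what a row does not reach only later rows make up. A row lasts 1/10 s, in which the tool goes at most 50 mm and 8.59 degrees, less where a joint would pass 70% of its speed; a pose out of reach is approached as far as the arm can. A call with a gripper value outside its range is refused whole. The fingers move at their own pace and stop on an object; "grip_force" is the grip in N (left out, the last holds). Time passes only in rows, so rows that repeat a pose let the fingers close. It gives the time, the measured TCP pose, the force, the opening and the grip force at its end, in the units of the state.
- monitor.sense(): the state, without advancing time (a new reading comes with each control period).
- imaging.grab_frame(name): name is "scene" or "side" or "wrist"; returns the picture (384x512x3 uint8, red, green, blue); there is no depth.
- imaging.camera_info(name): a dict with "mtx" (3x3 intrinsics, pixels), "dist" ([k1, k2, p1, p2, k3] as OpenCV has them; the pictures are not rectified), "R" (3x3) and "t" (3): a world point X has camera coordinates R X + t. Camera axes: x right, y down, z forward; pixel columns grow to the right and rows downward; lengths in mm; the calibration is good to about 2 mm. A picture is of the moment at which its call begins: read the wrist's pose just before it. camera_info takes no time and is no camera call; for the wrist camera it gives the pose at the moment of the call.
- r.sign_off(): hands the job in; it is judged then, once.
The state is a dict: "clock": time; "qpos": joint angles; "qvel": joint speeds; "joint_efforts": joint torques, N m; "eef_pos": TCP position; "tcp_rot": TCP orientation; "contact_force": force on the tool from outside, world axes, zero at the start; "wrist_torque": the same for the moment, N m; "opening": opening from 0.0 (shut) to 1.0 (fully open); "grasp_force": force on a finger pad.
Only numpy, scipy, OpenCV 4.12 (cv2) and the standard library are available. Lean on these libraries where they do the work, as an engineer would, in place of code of your own. Each camera call takes 0.05 s, during which the arm holds its last target. There are 200 camera calls.

## Task

Prop the small white unit's self-closing clear cover open with the aluminium stay from the stand: lift the cover by the steel tab on its side with the stay's toe, then seat the stay upright and fully down in the square socket beside the unit (its sleeve may be clamped a little to either side, so feel for the hole), toe still under the tab, and let go so that the cover rests on it. Then turn the knob under the cover clockwise as far as it goes, up against its stop, and leave the cover propped. Work gently: do not ram the stay or strain the unit, and leave the other things where they are.

Things in the scene. Friction and masses are not known exactly. Their poses are not given: they have to be found in the camera images.
- unit: White unit fixed to the table, 105 mm high. Origin on the table under the knob's axis, z up, x from its open front to the hinge at its rear, y to its left. Cheeks: inner faces y = +-65, outer +-77 mm, x -55 to 95 mm, tops 105 mm up; bay floor between them 45 mm up; rear block x 95 to 170 mm, 100 mm high. Aluminium socket block on its right: x 37 to 71, y -152 to -77 mm, top 105 mm up.
- hinge (a point): Middle of the cover's hinge line, at x = 95 mm, y = 0, 105 mm up on the unit. The hinge runs along the unit's y; axes as the unit's.
- cover (a joint): Opening angle of the cover, rad: 0 closed (level), 1.57 upright, at most 1.7. A spring and its weight (about 0.14 N m together) close it whenever nothing holds it. Clear plate 5 mm thick, reaching 122 mm from the hinge towards the front, 154 mm wide; its underside is level with the cheeks' tops when closed.
- tab (a point): Steel tab of the cover, 5 mm thick, sticking out on the unit's right (-y), with free space below it in front of the socket block. The point is on its underside, 70 mm from the hinge line and 112 mm right of the unit's middle plane; the tab spans 36 to 95 mm from the hinge line and 77 to 140 mm to the right. Axes turn with the cover (x towards the hinge, z out of its upper face).
- socket (a point): Nominal centre of the square hole in the socket block's top (unit x = 54, y = -112 mm, 105 mm up, 41 mm in front of the hinge line); axes as the unit's. The hole, 16.5 mm square and 30 mm deep, is in a dark steel sleeve, flush with the top, clamped up to 8 mm to either side of this point along the unit's y; just where is not measured. With the stay seated, toe to the hinge, the cover opens about 1.25 to 1.45 rad.
- knob (a joint): Angle of the knob, rad, growing as it turns clockwise seen from above: 0 at one stop, 1.65 at the far (clockwise) stop. It starts at 0.2 to 0.6 and stays where it is left; it rubs with about 0.1 N m.
- knob_grip (a point): Black bar knob under the cover. The point is on its upright axis, at the height to grip, 76 mm above the table. Bar 36 mm long, 13 mm thick, 38 mm high, top 91 mm above the table, on a disc 38 mm across, its top 53 mm above the table. Its x runs along the bar, away from the end with the white line, and turns with the knob.
- stay_grip (a point): The stay: loose, aluminium, 120 g, an upright square bar 14 by 14 mm, 160 mm long, with one level toe. The point is on the bar's axis, 145 mm above its foot and 15 mm below its top, where to grip it. z runs up the bar, x in the toe's direction. It starts upright in the stand's square hole, 45 mm deep.
- stay_toe (a point): Tip of the stay's toe, at its upper edge: 70 mm above the foot and 35 mm from the bar's axis. The toe is 28 mm long outside the bar, 14 mm wide and 10 mm thick. Axes as stay_grip's.
- stay_foot (a point): Centre of the stay's foot end (its lowest point, tapered over its last 6 mm to 10 mm across). Axes as stay_grip's.
- stand: Grey plastic instrument stand, fixed, 70 mm (x) by 120 mm (y) by 60 mm high, origin under its centre. Its square hole (17 mm, 45 mm deep) is at y = +25 mm and holds the stay; its round hole at y = -35 mm holds the probe.
- probe: Bystander: round steel pin 10 mm thick, 115 mm long, in the stand, its top 130 mm above the table. Origin at its foot.
- dropper: Bystander: small black bottle, 26 mm across, 65 mm high. Origin under its centre.
- drops: Bystander: small blue bottle, 26 mm across, 60 mm high. Origin under its centre.
- cup: Bystander: blue dosing cup, 36 mm across, 30 mm high. Origin under its centre.
- beaker: Bystander: steel beaker, 60 mm across, 70 mm high. Origin under its centre.
- pump: Bystander: white pump bottle, 64 mm across, 205 mm high. Origin under its centre.
- mirror: Bystander: mouth mirror lying flat, 170 mm long, 12 mm high. Origin under it, 9 mm from its middle towards the handle's end.
There are look-alikes about, which are no part of the job. Of the things like the part that bears stay_grip, leave any that is blue; of the rest the smaller one is meant.

How it is judged:
By the outcome, as a careful person would: the job done as asked, in the order asked, and still so for the second after the job is handed in, with the robot touching nothing.
It also fails if it takes over 72 s, if anything falls off the work surface, if the arm or the gripper's body presses on something with over 40 N, if the wrist force passes 120 N, or if a joint passes its speed limit or range.

## Working session

There is one attempt and no reset: what is moved stays moved. The work goes in short steps, Python scripts to look and compute and a tool call to move; the robot and the scene stay as the last step left them, time stands still between calls to the robot, and variables do not carry over. Pictures are saved under pics/ and viewed, at most 10 in all, crops included, and the job is handed in when it is done.

Besides the shell and the picture viewer there is one more tool, called after "Request:" by a JSON object that holds its "name" and its "arguments", one argument or row to a line. drive_tool: Moves the arm, as the interface text tells. Its arguments: {"type":"object","properties":{"plan":{"type":"array","items":{"type":"object","properties":{"x":{"type":"number"},"y":{"type":"number"},"z":{"type":"number"},"ax":{"type":"number"},"ay":{"type":"number"},"az":{"type":"number"},"hand":{"type":"number"}}}},"grip_force":{"type":"number"}},"required":["plan"]}

```bash
ls; mkdir -p pics
cat > h.py <<'E'
import numpy as np, cv2
from rig import monitor, imaging, r
def snap(n,f):
    i=imaging.camera_info(n); p=imaging.grab_frame(n); cv2.imwrite('pics/'+f,p[:,:,::-1]); return p,i
def ray(i,uv):
    M=np.array(i['mtx'],float);d=np.array(i['dist'],float)
    n=cv2.undistortPoints(np.array(uv,float).reshape(-1,1,2),M,d).reshape(-1,2)
    R=np.array(i['R']);t=np.array(i['t']).reshape(3)
    return -R.T@t, np.c_[n,np.ones(len(n))]@R
def onz(i,uv,z):
    c,d=ray(i,uv); return c+d*((z-c[2])/d[:,2])[:,None]
def onp(i,uv,n,p):
    c,d=ray(i,uv); return c+d*((np.dot(n,p)-n@c)/(d@n))[:,None]
def proj(i,X):
    return cv2.projectPoints(np.array(X,float).reshape(-1,3),cv2.Rodrigues(np.array(i['R'],float))[0],np.array(i['t'],float).reshape(3),np.array(i['mtx'],float),np.array(i['dist'],float))[0].reshape(-1,2)
def tri(i1,u1,i2,u2):
    c1,d1=ray(i1,u1);c2,d2=ray(i2,u2);out=[]
    for a,b in zip(d1,d2):
        s=np.linalg.lstsq(np.c_[a,-b],c2-c1,rcond=None)[0]
        out.append(np.r_[(c1+a*s[0]+c2+b*s[1])/2,np.linalg.norm(c1+a*s[0]-c2-b*s[1])])
    return np.array(out)
E
python3 - <<'E'
from h import *
import pickle
np.set_printoptions(precision=1,suppress=True)
out={}
P=[]
for n in('scene','side'):
    p,i=snap(n,n+'0.png'); out[n]=i;P.append(p); print(n,-np.array(i['R']).T@np.array(i['t']).reshape(3))
    cv2.imwrite(f'pics/{n}_v.png',cv2.resize(p[:,:,::-1],(800,600),interpolation=cv2.INTER_CUBIC))
p,i=snap('wrist','wrist0.png'); print(monitor.sense(),i)
pickle.dump(out,open('cams.pkl','wb'))
E
```

```text
pics
scene [1097.9  -83.3 1130.8]
side [417.7 872.4 897.7]
{'clock': 0.15, 'qpos': array([-1.1,  0.4,  1.6, -0. ,  1.2, -0. ]), 'qvel': array([-0., -0., -0., -0.,  0.,  0.]), 'joint_efforts': array([  0. , -60.6, -34.2,   0. ,   0. ,  -0. ]), 'eef_pos': array([ 264.3, -566. ,  230.7]), 'tcp_rot': array([-3.1,  0. ,  0.4]), 'contact_force': array([-0.3, -0.3,  0.2]), 'wrist_torque': array([0. , 0.1, 0. ]), 'grasp_force': 0.0, 'opening': 1.001540745615515} {'mtx': array([[278.3,   0. , 253.4],
       [  0. , 278.3, 191.1],
       [  0. ,   0. ,   1. ]]), 'dist': array([-0.1,  0. ,  0. ,  0. ,  0. ]), 'R': array([[ 0.4, -0.9, -0. ],
       [-0.9, -0.4,  0.3],
       [-0.3, -0.1, -1. ]]), 't': array([-624.6,  -36.7,  378.9])}
```

View pics/scene_v.png

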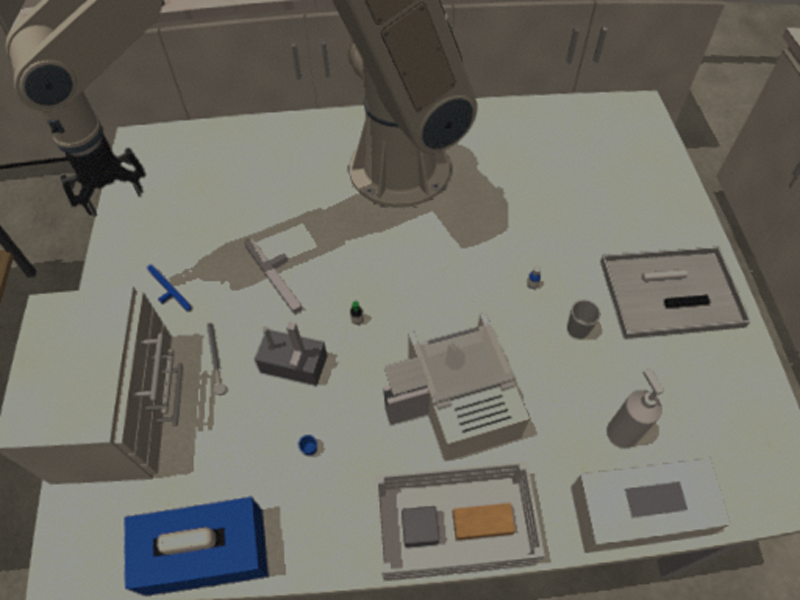

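View pics/side_v.png

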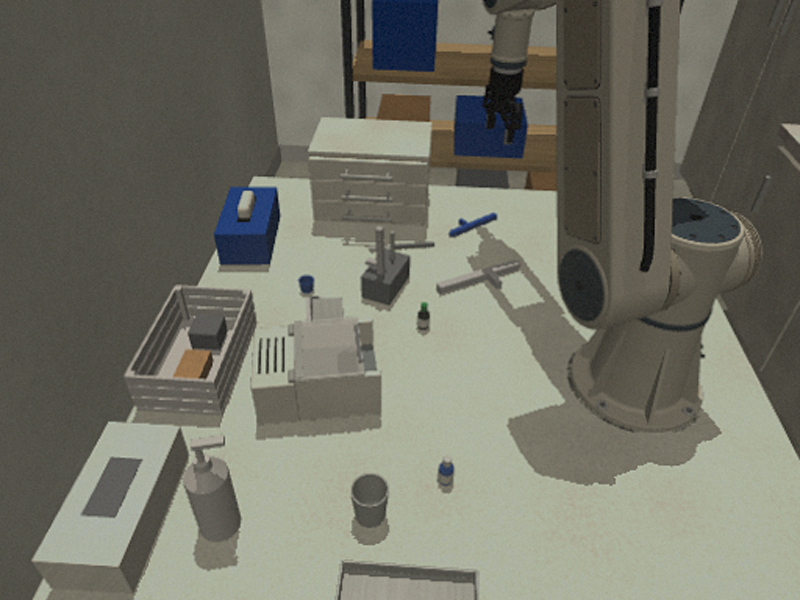

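The scene view shows the unit around (460,385), with its open front towards the robot and the socket block at (408,380). The stand is at (290,355), holding the stay and the probe. The blue T at (168,287) and the larger aluminium T at (272,275), lying flat, are the look-alikes. The side view agrees.

Run:
```python
from h import *
import pickle
np.set_printoptions(precision=1,suppress=True)
I=pickle.load(open('cams.pkl','rb'))
s=.64
def px(l): return np.array(l,float)*s-.18
print('unit top (rear blk corners z100)',onz(I['scene'],px([[437,408],[522,385]]),102))
print('cover mid',onz(I['scene'],px([[462,360]]),107), 'socket blk', onz(I['scene'],px([[408,376]]),105))
print('stand top',onz(I['scene'],px([[264,332],[326,348],[320,372],[257,360]]),60), 'stay top',onz(I['scene'],px([[293,324]]),175),onz(I['side'],px([[380,229]]),175))
sc=cv2.imread('pics/scene0.png');sd=cv2.imread('pics/side0.png')
a=cv2.resize(sc[190:300,155:345],(760,440),interpolation=cv2.INTER_CUBIC)
cv2.imwrite('pics/c1.png',a)
```

```text
unit top (rear blk corners z100) [[674.7  10.3 102. ]
 [645.5 167.  102. ]]
cover mid [[587.9  66.  107. ]] socket blk [[609.7 -34.6 105. ]]
stand top [[ 468.2 -305.2   60. ]
 [ 514.8 -184.    60. ]
 [ 565.1 -196.8   60. ]
 [ 529.  -317.3   60. ]] stay top [[ 524.2 -230.2  175. ]] [[ 523.  -230.7  175. ]]
```

View pics/c1.png

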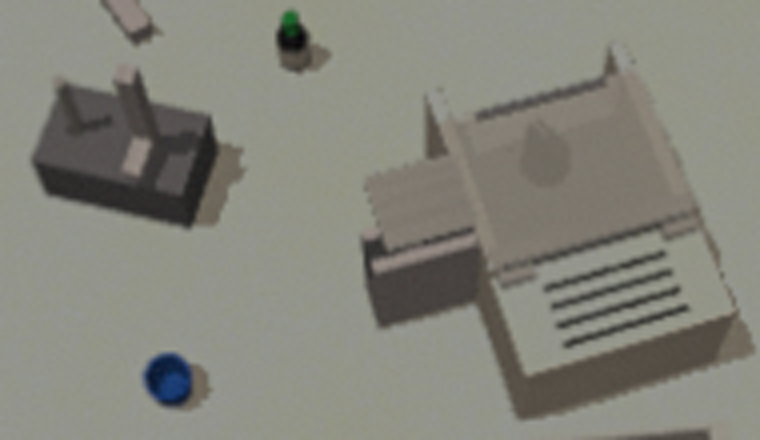

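```bash
cat >> h.py <<'E'
from scipy.spatial.transform import Rotation as Ro
def go(pos,yaw,tilt=None):
    s=monitor.sense(); R=Ro.from_euler('xyz',s['tcp_rot']); T=Ro.from_euler('xyz',[np.pi,0,yaw])
    d=R.inv().apply(np.array(pos)-s['eef_pos'])/50; w=(R.inv()*T).as_rotvec()/np.radians(6)
    print('move x,y,z',np.round(d,3),'ax,ay,az',np.round(w,3),'rows~',max(np.linalg.norm(d),np.linalg.norm(w)*6/8.59))
E
python3 - <<'E'
from h import *
np.set_printoptions(precision=3,suppress=True)
i=imaging.camera_info('wrist');R=np.array(i['R']);c=-R.T@np.array(i['t']).reshape(3)
s=monitor.sense();Q=Ro.from_euler('xyz',s['tcp_rot'])
print('cam in tool',Q.inv().apply(c-s['eef_pos']),'axis in tool',Q.inv().apply(R[2]),s['tcp_rot'])
go([430,-110,330],0)
E
```

```text
cam in tool [  69.164    0.32  -142.972] axis in tool [-0.278 -0.     0.961] [-3.141  0.     0.437]
move x,y,z [ 6.862 -6.863 -1.979] ax,ay,az [-0.01   0.002  4.171] rows~ 9.904827640083322
```

Run:
```python
from h import *
np.set_printoptions(precision=3,suppress=True)
go([520,-110,330],1.8)
```

```text
move x,y,z [ 8.493 -6.102 -1.979] ax,ay,az [ -0.009  -0.007 -13.017] rows~ 10.643271550353706
```

Request:
{"name": "drive_tool", "arguments": {
  "plan": [
    {"z":-2},
    {"z":-2},
    {"x":8.5,"y":-6.1,"z":-2,"az":-25.8},
    {"x":8.5,"y":-6.1,"z":-2,"az":-25.8},
    {"x":8.5,"y":-6.1,"z":-2,"az":-25.8},
    {"x":8.5,"y":-6.1,"z":-2,"az":-25.8},
    {"x":8.5,"y":-6.1,"z":-2,"az":-25.8},
    {"x":8.5,"y":-6.1,"z":-2,"az":-25.8}
  ]
}}

```text
invalid input
```

Run:
```python
from h import *
np.set_printoptions(precision=3,suppress=True)
go([520,-110,330],3.14159)
```

```text
move x,y,z [ 8.493 -6.102 -1.979] ax,ay,az [ -0.003  -0.014 -25.829] rows~ 18.040976514896187
```

Request:
{"name": "drive_tool", "arguments": {
  "plan": [
    {"x":0,"y":0,"z":-2,"ax":0,"ay":0,"az":0,"hand":85},
    {"x":8.5,"y":-6.1,"z":-2,"ax":0,"ay":0,"az":-25.8,"hand":85},
    {"x":8.5,"y":-6.1,"z":-2,"ax":0,"ay":0,"az":-25.8,"hand":85},
    {"x":8.5,"y":-6.1,"z":-2,"ax":0,"ay":0,"az":-25.8,"hand":85},
    {"x":8.5,"y":-6.1,"z":-2,"ax":0,"ay":0,"az":-25.8,"hand":85},
    {"x":8.5,"y":-6.1,"z":-2,"ax":0,"ay":0,"az":-25.8,"hand":85},
    {"x":8.5,"y":-6.1,"z":-2,"ax":0,"ay":0,"az":-25.8,"hand":85},
    {"x":8.5,"y":-6.1,"z":-2,"ax":0,"ay":0,"az":-25.8,"hand":85}
  ]
}}

```text
clock: 0.95
eef_pos: [435.4, -260.6, 314.8]
tcp_rot: [3.141, 0.0, 1.493]
contact_force: [0.4, 0.0, 0.5]
opening: 0.999
grasp_force: 0.0
```

Request:
{"name": "drive_tool", "arguments": {
  "plan": [
    {"x":3.13,"y":1.45,"z":-0.3,"ax":0,"ay":0,"az":-15.7,"hand":85},
    {"x":3.13,"y":1.45,"z":-0.3,"ax":0,"ay":0,"az":-15.7,"hand":85},
    {"x":3.13,"y":1.45,"z":-0.3,"ax":0,"ay":0,"az":-15.7,"hand":85},
    {"x":3.13,"y":1.45,"z":-0.3,"ax":0,"ay":0,"az":-15.7,"hand":85},
    {"x":3.13,"y":1.45,"z":-0.3,"ax":0,"ay":0,"az":-15.7,"hand":85},
    {"x":3.13,"y":1.45,"z":-0.3,"ax":0,"ay":0,"az":-15.7,"hand":85},
    {"x":3.13,"y":1.45,"z":-0.3,"ax":0,"ay":0,"az":-15.7,"hand":85},
    {"x":3.13,"y":1.45,"z":-0.3,"ax":0,"ay":0,"az":-15.7,"hand":85}
  ]
}}

```text
clock: 1.75
eef_pos: [520.2, -112.4, 329.3]
tcp_rot: [-3.141, -0.001, 2.693]
contact_force: [-0.3, -0.0, -0.2]
opening: 0.997
grasp_force: 0.0
```

Request:
{"name": "drive_tool", "arguments": {
  "plan": [
    {"x":0,"y":0,"z":0,"ax":0,"ay":0,"az":-4.2,"hand":85},
    {"x":0,"y":0,"z":0,"ax":0,"ay":0,"az":-4.2,"hand":85},
    {"x":0,"y":0,"z":0,"ax":0,"ay":0,"az":-4.2,"hand":85},
    {"x":0,"y":0,"z":0,"ax":0,"ay":0,"az":-4.2,"hand":85}
  ]
}}

```text
clock: 2.15
eef_pos: [520.1, -112.6, 329.4]
tcp_rot: [3.142, -0.0, 3.129]
contact_force: [0.4, -0.3, -0.2]
opening: 0.996
grasp_force: 0.0
```

Run:
```python
from h import *
import pickle
s=monitor.sense();print(s['eef_pos'],s['tcp_rot'],s['qpos'],s['clock'])
p,i=snap('wrist','w1.png');pickle.dump(i,open('w1.pkl','wb'))
cv2.imwrite('pics/w1_v.png',cv2.resize(p[:,:,::-1],(800,600),interpolation=cv2.INTER_CUBIC))
```

```text
[ 520.14397652 -112.60926744  329.3735039 ] [ 3.14152910e+00 -4.52418850e-04  3.12873096e+00] [-2.16005778e-01  1.24436012e-01  1.71074145e+00 -3.00716648e-05
  1.30687113e+00 -1.77393255e+00] 2.15
```

View pics/w1_v.png

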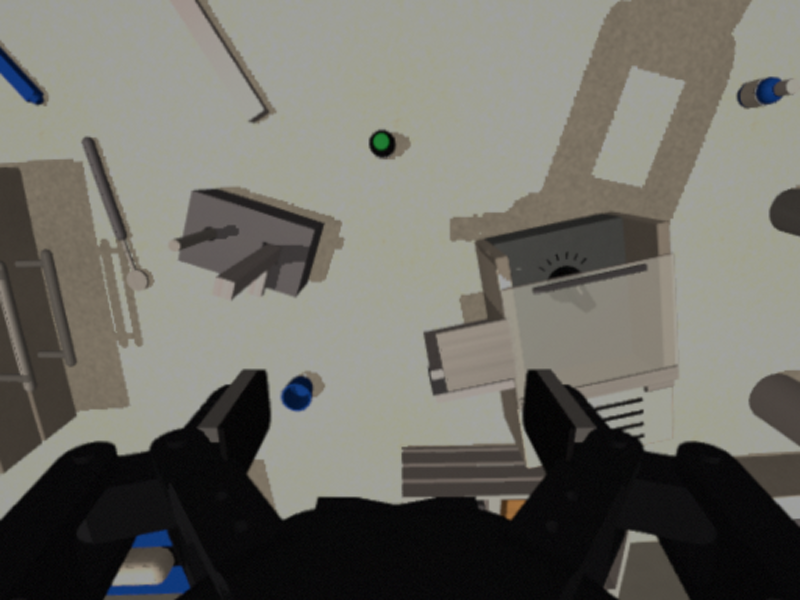

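The wrist view shows the stand at (255,240), with the stay's top at about (225,290). The unit is at (590,310), its socket block at (470,355), and the cover is shut. I'll zoom in to pick the corners.

Run:
```python
import cv2,numpy as np
p=cv2.imread('pics/w1.png')
a=cv2.resize(p[120:195,110:220],None,fx=3,fy=3,interpolation=cv2.INTER_CUBIC)
b=cv2.resize(p[130:255,265:440],None,fx=3,fy=3,interpolation=cv2.INTER_CUBIC)
c=np.zeros((600,800,3),np.uint8); c[:225,:330]=a; c[225:600,:525]=b
s=cv2.imread('pics/side0.png'); d=cv2.resize(s[140:200,225:270],None,fx=5,fy=5,interpolation=cv2.INTER_CUBIC)
c[:300,540:765]=d
c=np.clip(c*1.5,0,255).astype(np.uint8)
cv2.imwrite('pics/c2.png',c)
```

```text
(no output)
```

View pics/c2.png

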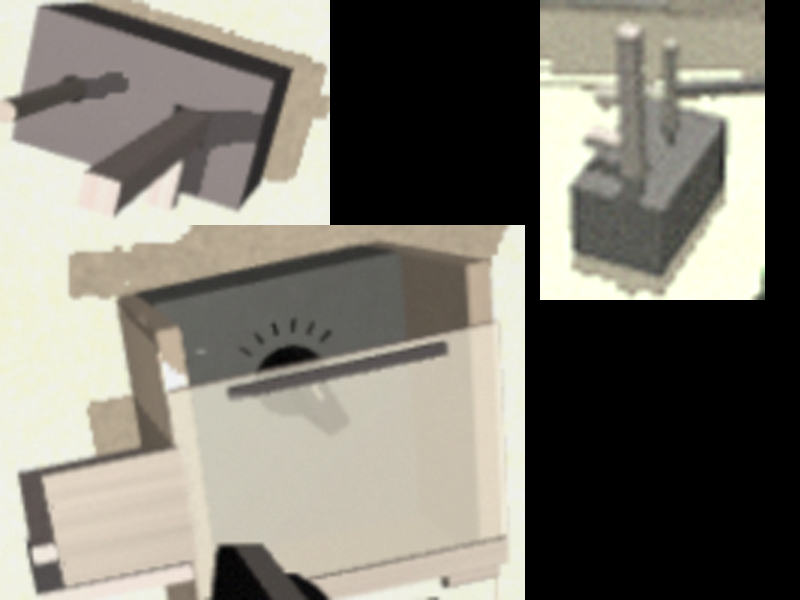

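Crop readings: the stay's top face is centred near (100,193), and its toe, at (163,185), points down and right, parallel to the stand's short side. The cover's front corners are at (165,392) and (498,322), and the tab's left edge runs (45,472) to (65,590). The knob's white-line end points down and right.

```bash
cat > m.py <<'E'
from h import *
import pickle
np.set_printoptions(precision=1,suppress=True)
I=pickle.load(open('cams.pkl','rb'));w=pickle.load(open('w1.pkl','rb'))
A=lambda l:np.array(l,float)/3+[110,120]-.33
B=lambda l:(np.array(l,float)-[0,225])/3+[265,130]-.33
st=onz(w,A([[88,172],[122,180],[112,215],[78,205]]),175);print('stay top',st,st.mean(0)[:2])
sd=onz(w,A([[37,5],[290,70],[238,210],[12,138]]),60);print('stand',sd,sd.mean(0)); 
cv=onz(w,B([[165,392],[498,322],[508,538]]),110);print('cover',cv, np.linalg.norm(cv[0]-cv[1]))
print('cheek front top',onz(w,B([[120,297],[152,303],[467,260],[490,258]]),105))
print('tab front/left',onz(w,B([[45,473],[190,450],[66,592]]),110))
print('block',onz(w,B([[20,473],[38,592]]),105))
E
python3 m.py
```

```text
stay top [[ 516.5 -240.3  175. ]
 [ 519.7 -227.9  175. ]
 [ 533.1 -233.3  175. ]
 [ 529.  -245.7  175. ]] [ 524.6 -236.8]
stand [[ 458.8 -305.    60. ]
 [ 492.9 -182.7   60. ]
 [ 564.  -213.8   60. ]
 [ 524.3 -327.    60. ]] [ 510.  -257.1   60. ]
cover [[546.4 -24.5 110. ]
 [515.7 125.6 110. ]
 [622.1 148.7 110. ]] 153.15036659740014
cheek front top [[504.  -45.4 105. ]
 [506.8 -31.1 105. ]
 [488.6 110.  105. ]
 [487.7 120.6 105. ]]
tab front/left [[584.4 -78.1 110. ]
 [574.2 -11.4 110. ]
 [645.9 -67.1 110. ]]
block [[586.1 -89.4 105. ]
 [648.4 -80.3 105. ]]
```

```bash
cat > m2.py <<'E'
from m import *
W=cv2.imread('pics/w1.png').astype(int);S=cv2.imread('pics/scene0.png').astype(int);D=cv2.imread('pics/side0.png').astype(int)
def comp(p,box,f):
    r0,r1,c0,c1=box; m=f(p[r0:r1,c0:c1]).astype(np.uint8)
    for row in m: print(''.join('.#'[v] for v in row))
g=lambda p:p.sum(2)//3
for p,b in((W,(170,195,130,172)),(S,(198,240,174,200)),(D,(140,152,236,252))):
    r0,r1,c0,c1=b;print(b)
    for row in g(p[r0:r1,c0:c1]): print(' '.join('%3d'%v for v in row))
E
python3 m2.py | sed -n '/^(/,$p'
```

```text
(170, 195, 130, 172)
 95  94  93  93  93  93  93  93  92  93  93  93  93  92  93  93  92  85  73  61  58  57  56  56  56  55  57  58  57  57  57  55  56  56  53  52  51  51  51  51  51  51
113 104  99  95  94  93  94  93  92  93  92  93  93  92  93  88  83  71  59  58  57  55  56  56  57  56  57  57  57  57  56  56  54  53  52  50  51  51  50  51  51  51
146 136 125 113 107 101  96  93  92  94  92  92  91  89  86  73  62  59  57  56  56  56  57  57  57  57  57  56  56  56  55  54  52  50  52  51  50  50  51  54  58  55
155 155 153 147 140 128 116 110 101  96  94  92  88  79  71  60  57  56  58  56  56  57  57  58  57  57  57  57  56  54  53  52  51  51  51  50  50  51  57  75  78  63
156 157 158 156 155 155 152 145 128 115  96  84  73  60  58  56  56  56  55  57  56  57  57  57  57  56  57  57  54  53  51  51  50  51  51  51  53  63  89 116 102  67
156 157 157 156 158 157 157 156 153 139  96  66  59  57  56  56  56  56  55  57  57  57  57  57  57  56  55  54  51  52  50  51  51  50  51  53  70  99 133 145 112  67
158 157 157 157 157 157 157 155 142 114  75  60  58  56  56  56  56  56
[... 7598 characters left out ...]
  78  80  81  77  77  77  80  78  83  87  87  88  81  79  92
 93  94  93  95  91  90  89  92  85  91  89  93  93  89  80  83
107 107 105 110 105 105 103 102 105 106 105 106 105 107  98  95
109 112 112 111 109 115 129 117 116 112 112 108 107 107 109 110
111 112 110 109 120 142 147 144 133 111 108 109 109 109 106 110
112 109 108 104 117 139 149 155 127  96 105 108 109 106 107 108
109 110 112 107  98 104 113 114  89  87 104 108 111 107 114 118
110 109 111 104  87  78  79  76  70  83 108 109 107 112 128 132
109 111 110 110  91  80  84  80  71  81 105 110 111 101 103 104
112 110 111 111  92  84  85  80  66  78 107 108 112  94  74  73
106 110 106 109  93  79  85  85  73  84 103 106 110  92  76  74
```

```bash
cat > m3.py <<'E'
from m import *
print('----')
a=[[143,184.4]];b=[[186.3,208]];c=[[242.5,145.6]]
print(onz(w,a,175),onz(I['scene'],b,175),onz(I['side'],c,175))
print(tri(w,a,I['scene'],b),tri(w,a,I['side'],c),tri(I['scene'],b,I['side'],c))
# toe top end corners in w1 (z=85)
print('toe end',onz(w,[[152.3,188.5],[167.0,190.0],[169.3,175]],85))
# stand corners, cross-view
print('stand w',onz(w,A([[37,5],[290,70],[238,210],[12,138]]),60).tolist())
E
python3 m3.py | sed '1,/----/d'
```

```text
[[ 525.  -236.8  175. ]] [[ 526.6 -233.   175. ]] [[ 525.1 -235.2  175. ]]
[[ 525.5 -234.9  174.7    3.9]] [[ 525.3 -237.4  173.6    0. ]] [[ 525.7 -233.5  175.4    2. ]]
toe end [[ 554.4 -261.4   85. ]
 [ 557.  -240.    85. ]
 [ 534.7 -234.4   85. ]]
stand w [[458.8008318651052, -304.9627953432707, 60.0], [492.90611625432877, -182.6761941732172, 60.0], [563.9508002696773, -213.8008747424305, 60.0], [524.260899962746, -327.041829086755, 60.0]]
```

Run:
```python
from h import *
np.set_printoptions(precision=3,suppress=True)
go([525.3,-235.5,200],2.84)
```

```text
move x,y,z [-0.148 -2.456  2.587] ax,ay,az [ 0.    -0.004  2.708] rows~ 3.5701308475612237
```

Request:
{"name": "drive_tool", "arguments": {
  "plan": [
    {"x":-0.15,"y":-2.46,"z":0,"ax":0,"ay":0,"az":2.7,"hand":85},
    {"x":-0.15,"y":-2.46,"z":0,"ax":0,"ay":0,"az":2.7,"hand":85},
    {"x":-0.15,"y":-2.46,"z":2.6,"ax":0,"ay":0,"az":2.7,"hand":60},
    {"x":-0.15,"y":-2.46,"z":2.6,"ax":0,"ay":0,"az":2.7,"hand":60},
    {"x":-0.15,"y":-2.46,"z":2.6,"ax":0,"ay":0,"az":2.7,"hand":60},
    {"x":-0.15,"y":-2.46,"z":2.6,"ax":0,"ay":0,"az":2.7,"hand":60}
  ]
}}

```text
clock: 2.8
eef_pos: [523.0, -235.1, 195.0]
tcp_rot: [3.141, -0.008, 2.839]
contact_force: [-0.2, 0.9, 0.2]
opening: 0.7
grasp_force: 0.0
```

Run:
```python
from h import *
import pickle
np.set_printoptions(precision=3,suppress=True)
go([525.3,-235.5,141],2.84)
p,i=snap('wrist','w2.png');pickle.dump(i,open('w2.pkl','wb'))
print(proj(i,[[525.3,-235.5,175],[525.3+35*np.cos(-.3),-235.5+35*np.sin(-.3),85],[525.3,-235.5,60]]))
cv2.imwrite('pics/w2_v.png',np.clip(cv2.resize(p[:,:,::-1],(800,600),interpolation=cv2.INTER_CUBIC)*1.5,0,255))
```

```text
move x,y,z [-0.054  0.005  1.08 ] ax,ay,az [ 0.009 -0.079 -0.008] rows~ 1.0816840600314404
[[255.882 231.113]
 [255.094 226.647]
 [254.873 185.754]][ WARN:0@0.391] global loadsave.cpp:1063 imwrite_ Unsupported depth image for selected encoder is fallbacked to CV_8U.
```

View pics/w2_v.png

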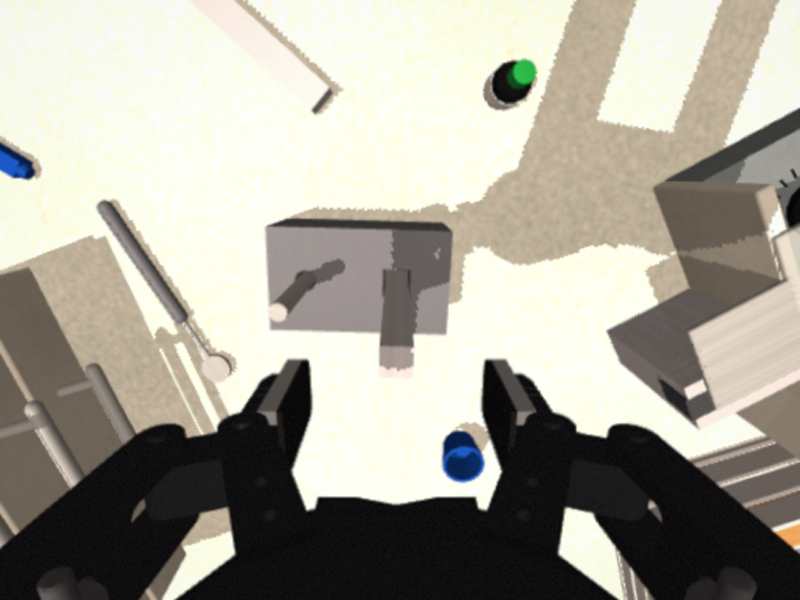

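The stay's top face is at (396,360), just between the open fingers, and square to them.

Request:
{"name": "drive_tool", "arguments": {
  "plan": [
    {"x":-0.04,"y":-0.03,"z":1.08,"ax":0,"ay":0,"az":0,"hand":60},
    {"x":-0.04,"y":-0.03,"z":1.08,"ax":0,"ay":0,"az":0,"hand":60},
    {"x":-0.04,"y":-0.03,"z":1.08,"ax":0,"ay":0,"az":0,"hand":8},
    {"x":-0.04,"y":-0.03,"z":1.08,"ax":0,"ay":0,"az":0,"hand":8},
    {"x":-0.04,"y":-0.03,"z":1.08,"ax":0,"ay":0,"az":0,"hand":8},
    {"x":-0.04,"y":-0.03,"z":1.08,"ax":0,"ay":0,"az":0,"hand":8},
    {"x":-0.04,"y":-0.03,"z":1.08,"ax":0,"ay":0,"az":0,"hand":8},
    {"x":-0.04,"y":-0.03,"z":1.08,"ax":0,"ay":0,"az":0,"hand":8}
  ],
  "grip_force": 60
}}

```text
clock: 3.65
eef_pos: [528.9, -238.2, 148.0]
tcp_rot: [-3.141, 0.004, 2.844]
contact_force: [-0.4, 0.2, 7.6]
opening: 0.149
grasp_force: 59.1
```

Request:
{"name": "drive_tool", "arguments": {
  "plan": [
    {"x":0,"y":0,"z":0,"ax":0,"ay":0,"az":0,"hand":8},
    {"x":0,"y":0,"z":0,"ax":0,"ay":0,"az":0,"hand":8},
    {"x":0,"y":0,"z":0,"ax":0,"ay":0,"az":0,"hand":8},
    {"x":0,"y":0,"z":0,"ax":0,"ay":0,"az":0,"hand":8}
  ]
}}

```text
clock: 4.05
eef_pos: [528.9, -238.1, 148.0]
tcp_rot: [-3.141, 0.004, 2.844]
contact_force: [0.6, 0.6, 8.6]
opening: 0.151
grasp_force: 59.1
```

Request:
{"name": "drive_tool", "arguments": {
  "plan": [
    {"x":0,"y":0,"z":-0.4,"ax":0,"ay":0,"az":0,"hand":8},
    {"x":0,"y":0,"z":-0.8,"ax":0,"ay":0,"az":0,"hand":8},
    {"x":0,"y":0,"z":-1.2,"ax":0,"ay":0,"az":0,"hand":8},
    {"x":0,"y":0,"z":-1.6,"ax":0,"ay":0,"az":0,"hand":8},
    {"x":0,"y":0,"z":-1.6,"ax":0,"ay":0,"az":0,"hand":8},
    {"x":0,"y":0,"z":-1.6,"ax":0,"ay":0,"az":0,"hand":8}
  ]
}}

```text
clock: 4.65
eef_pos: [527.6, -237.8, 226.0]
tcp_rot: [-3.141, 0.001, 2.844]
contact_force: [-0.3, 0.4, -2.6]
opening: 0.152
grasp_force: 58.9
```

Run:
```python
from h import *
import pickle
np.set_printoptions(precision=1,suppress=True)
s=monitor.sense();print(s['eef_pos'],s['tcp_rot'],s['opening'],s['contact_force'])
Q=Ro.from_euler('xyz',s['tcp_rot'])
p,i=snap('wrist','w3.png');pickle.dump((i,s),open('w3.pkl','wb'))
for d in (0,4.2): print(proj(i,s['eef_pos']+Q.apply([[d-7,7,-27],[d-7,-7,-27],[d+7,-7,-27],[d+7,7,-27],[d-35,7,63],[d-35,-7,63]])))
c=cv2.resize(p[150:290,190:320,::-1],None,fx=4.2,fy=4.2,interpolation=cv2.INTER_CUBIC)
cv2.imwrite('pics/w3_v.png',np.clip(c*1.6,0,255).astype(np.uint8))
```

```text
[ 527.6 -237.8  226. ] [-3.1  0.   2.8] 0.1521636122300166 [-0.3  0.4 -2.6]
[[270.5 280.3]
 [241.5 280.3]
 [241.  254.4]
 [271.1 254.4]
 [263.6 245.9]
 [246.5 245.9]]
[[270.7 272.7]
 [241.3 272.7]
 [240.9 246.3]
 [271.2 246.2]
 [263.6 241.2]
 [246.4 241.2]]
```

View pics/w3_v.png

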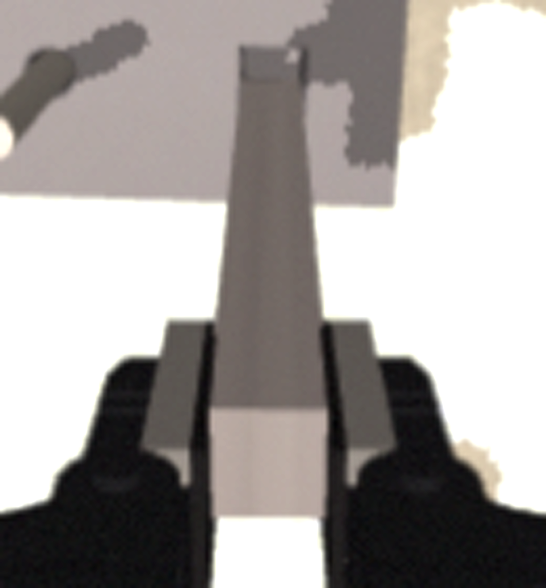

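Run:
```python
from h import *
import pickle
np.set_printoptions(precision=1,suppress=True)
i,s=pickle.load(open('w3.pkl','rb'))
Q=Ro.from_euler('xyz',s['tcp_rot'])
for f in (125,133,141):
  for d in (2,4):
    print(f,d,proj(i,s['eef_pos']+Q.apply([[d+7,7,f-6],[d+7,-7,f-6],[d+5,5,f],[d+5,-5,f],[d+7,0,f-160],[d-7,0,f-160]])).tolist())
p,k=snap('scene','s3.png'); q,k2=snap('side','d3.png')
for kk,n in((k,'scene'),(k2,'side')): print(n,proj(kk,s['eef_pos']+Q.apply([[4,0,-27],[4,0,133],[4-35,0,63]])))
a=cv2.resize(p[150:280,150:270,::-1],None,fx=3.3,fy=4,interpolation=cv2.INTER_CUBIC);b=cv2.resize(q[90:220,190:310,::-1],None,fx=3.3,fy=4,interpolation=cv2.INTER_CUBIC)
cv2.imwrite('pics/sd3.png',np.clip(np.hstack([a,b])*1.5,0,255).astype(np.uint8))
```

```text
125 2 [[261.9790284698615, 177.67132845997335], [247.49418932718854, 177.68758516610956], [259.7655445770416, 178.24023085682092], [249.65644923366827, 178.25158034108458], [256.2186114231968, 259.34765452763025], [256.1611045602234, 286.75507588669086]]
125 4 [[261.9937358541712, 175.65217547881858], [247.47958096232657, 175.66847164204097], [259.7755488223253, 176.2685626937784], [249.64644530127015, 176.27993995142808], [256.2268762076346, 255.26485530431057], [256.16927465867207, 282.9628592548392]]
133 2 [[261.74359315319884, 175.8113494678788], [247.66175493285834, 175.82717091145906], [259.59557639917193, 176.4062488701434], [249.76145534626093, 176.41730160524884], [256.0595045327629, 250.5369778772443], [256.01145673012894, 276.70237969408]]
133 4 [[261.7573814779346, 173.8449195664119], [247.64791536163085, 173.86077951848006], [259.6049479811926, 174.48487173350793], [249.75194576541935, 174.4959515442597], [256.0663868146877, 246.65118870038543], [256.01830004419554, 273.0734281598332]]
141 2 [[261.52086379880234, 174.05214999941097], [247.8202762592715, 174.06756103256842], [259.434581132577, 174.66947410425948], [249.86091718726834, 174.6802466286993], [255.91784670884107, 242.70138861132875], [255.8775095411455, 267.71657395827754]]
141 4 [[261.5338118302003, 172.13579881370526], [247.80714325416875, 172.15124739808573], [259.4433736501916, 172.79592335603843], [249.85186340234594, 172.80672225908648], [255.92360633815846, 238.99635936566457], [255.88326815153675, 264.2399987263196]]
scene [[180.3 192. ]
 [189.4 221.4]
 [181.9 220.3]]
side [[242.9 124.7]
 [243.  165.5]
 [233.3 146.2]]
```

View pics/sd3.png

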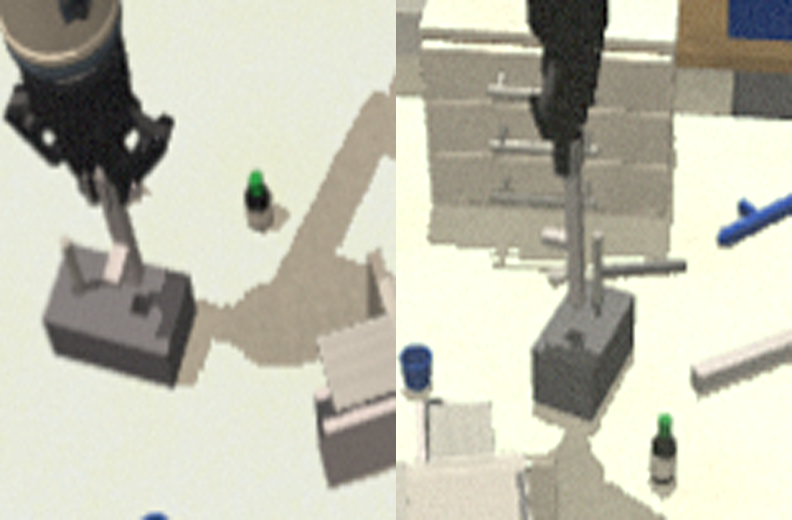

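```bash
cat >> h.py <<'E'
UO=np.array([557.5,56,0]);UY=.205
def U(p): return UO+Ro.from_euler('z',UY).apply(p)
def Ui(p): return Ro.from_euler('z',-UY).apply(np.array(p)-UO)
E
python3 - <<'E'
from m import *
print('dropper',onz(w,np.array([[382,143]])*.64-.18,63), Ui(onz(w,np.array([[382,143]])*.64-.18,63)))
np.set_printoptions(precision=3,suppress=True)
t=U([-75,-112,226]);print(t);go(t,UY+np.pi)
E
```

```text
stay top [[ 516.5 -240.3  175. ]
 [ 519.7 -227.9  175. ]
 [ 533.1 -233.3  175. ]
 [ 529.  -245.7  175. ]] [ 524.6 -236.8]
stand [[ 458.8 -305.    60. ]
 [ 492.9 -182.7   60. ]
 [ 564.  -213.8   60. ]
 [ 524.3 -327.    60. ]] [ 510.  -257.1   60. ]
cover [[546.4 -24.5 110. ]
 [515.7 125.6 110. ]
 [622.1 148.7 110. ]] 153.15036659740014
cheek front top [[504.  -45.4 105. ]
 [506.8 -31.1 105. ]
 [488.6 110.  105. ]
 [487.7 120.6 105. ]]
tab front/left [[584.4 -78.1 110. ]
 [574.2 -11.4 110. ]
 [645.9 -67.1 110. ]]
block [[586.1 -89.4 105. ]
 [648.4 -80.3 105. ]]
dropper [[ 421.5 -125.    63. ]] [[-170.  -149.5   63. ]]
[506.87  -68.922 226.   ]
move x,y,z [ 1.37   3.105 -0.028] ax,ay,az [ 0.007 -0.016 -4.801] rows~ 3.3940449039689335
```

Request:
{"name": "drive_tool", "arguments": {
  "plan": [
    {"x":1.37,"y":3.1,"z":0,"ax":0,"ay":0,"az":-4.8,"hand":8},
    {"x":1.37,"y":3.1,"z":0,"ax":0,"ay":0,"az":-4.8,"hand":8},
    {"x":1.37,"y":3.1,"z":0,"ax":0,"ay":0,"az":-4.8,"hand":8},
    {"x":1.37,"y":3.1,"z":0,"ax":0,"ay":0,"az":-4.8,"hand":8},
    {"x":1.37,"y":3.1,"z":0,"ax":0,"ay":0,"az":-4.8,"hand":8},
    {"x":1.37,"y":3.1,"z":0,"ax":0,"ay":0,"az":-4.8,"hand":8},
    {"x":1.37,"y":3.1,"z":0,"ax":0,"ay":0,"az":-4.8,"hand":8}
  ]
}}

```text
clock: 5.5
eef_pos: [507.5, -70.4, 225.2]
tcp_rot: [-3.141, -0.001, -2.938]
contact_force: [0.3, 0.4, -0.8]
opening: 0.142
grasp_force: 59.2
```

Run:
```python
from h import *
import pickle
np.set_printoptions(precision=1,suppress=True)
s=monitor.sense();print(s['eef_pos'],s['tcp_rot'],Ui(s['eef_pos']),s['clock'])
p,i=snap('wrist','w4.png');pickle.dump((i,s),open('w4.pkl','wb'))
pts={'tabFL':[0,-140,110],'tabFR':[0,-77,110],'tabBL':[59,-140,110],'cheekFLo':[-55,-77,105],'cheekFLi':[-55,-65,105],'cheekFRi':[-55,65,105],'covFL':[-27,-77,110],'covFR':[-27,77,110],'blk':[37,-152,105],'blkB':[71,-152,105]}
v=np.clip(cv2.resize(p[:,:,::-1],(800,600),interpolation=cv2.INTER_CUBIC)*1.5,0,255).astype(np.uint8)
for k,x in pts.items():
    u=proj(i,U(x))[0];print(k,u); c=tuple(int(round(a)) for a in (u+.5)/.64-.5); cv2.circle(v,c,3,(0,0,255),1)
cv2.imwrite('pics/w4_v.png',v)
```

```text
[507.5 -70.4 225.2] [-3.1 -0.  -2.9] [ -74.6 -113.5  225.2] 5.5
tabFL [229.  257.4]
tabFR [289.5 257.2]
tabBL [230.6 304.6]
cheekFLo [290.8 205.7]
cheekFLi [302.8 205.7]
cheekFRi [428.6 205. ]
covFL [290.4 233.5]
covFR [437.7 232. ]
blk [219.5 285. ]
blkB [220.7 310.5]
```

View pics/w4_v.png

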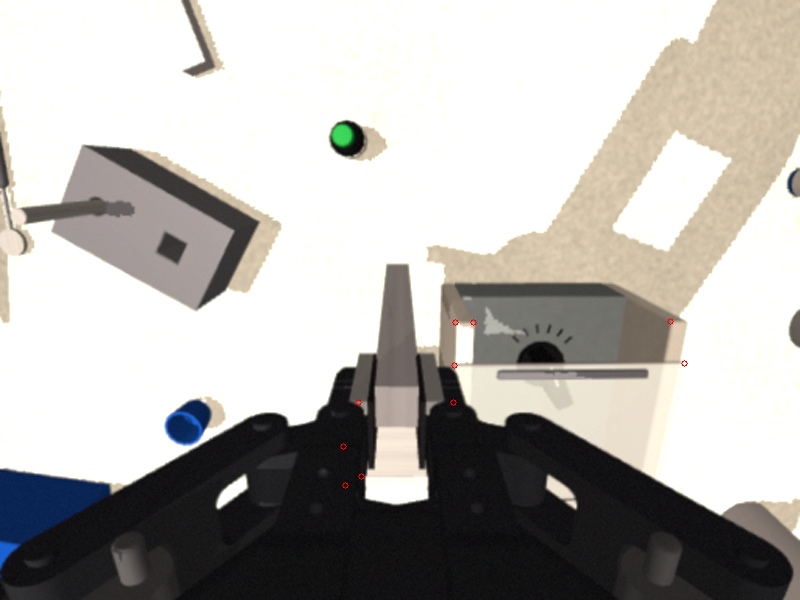

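The predicted tab, cheek and cover corners land on the picture, so the unit pose is good to about 2 mm. I'll check where the dark patch in w2, seen beside and under the tab, lies on the block's top.

Run:
```python
from h import *
import pickle
np.set_printoptions(precision=1,suppress=True)
i=pickle.load(open('w2.pkl','rb'))
f=lambda l:(np.array(l,float)+.5)*.64-.5
print(Ui(onz(i,f([[662,352],[690,380],[690,405],[664,375],[688,382],[705,380],[708,397],[690,408],[610,333],[696,428],[690,325]]),105)))
print(proj(i,U([[37,-152,105],[71,-152,105],[54,-112,105],[46,-120,105],[62,-120,105],[37,-77,105]]))/.64)
p=cv2.imread('pics/w2.png').mean(2).astype(int)[212:270,395:460]
for row in p[::2]: print(' '.join('%3d'%v for v in row[::1]))
```

```text
[[   7.7 -155.2  105. ]
 [  34.3 -145.7  105. ]
 [  51.  -150.9  105. ]
 [  22.7 -159.1  105. ]
 [  34.9 -147.2  105. ]
 [  39.2 -137.2  105. ]
 [  51.6 -138.9  105. ]
 [  53.  -151.6  105. ]
 [ -19.3 -178.7  105. ]
 [  69.1 -152.4  105. ]
 [  -0.1 -134.6  105. ]]
[[681.5 388. ]
 [697.1 429.7]
 [748.3 379.8]
 [733.3 375.5]
 [739.8 395.7]
 [793.3 330.8]]
 61  61  61  59  59  61  60  60  61  60  59  59  59  58  58  59  58  59  59  59  61  61  60  60  60  59  60  59  60  60  60  59  60  61  60  61  60  60  59  59  58  57  57  58  61  78 103 122 132 140 141 142 142 141 140 140 142 143 144 143 142 142 141 141 140
 60  61  61  61  60  59  60  60  61  60  61  60  60  59  58  58  59  58  58  59  59  59  59  60  60  61  59  60  59  59  60  60  59  60  59  60  60  60  59  59  59  59  58  58  60  73 104 128 141 142 140 141 142 143 143 143 143 141 141 141 140 139 139 138 137
 62  61  61  61  61  60  59  60  60  61  60  61  61  61  61  60  59  59  59  59  59  59  59  59  59  60  60  60  60  59  57  59  59  59  59  59  59  60  61  58  59  59  58  58  59  62  79 112 131 142 143 143 143 142 141 141 
[... 6095 characters left out ...]
 167 165 163 164 166 165 165 164 165 165 166 165 164 164 164 165 165 164 157 143 104  71  45  28  23  27  40  53  53  54  56  57  55  55  57  59  68  77  95 121 151 155 158 159 158
166 166 166 165 164 162 162 163 165 166 166 165 165 165 166 167 166 164 165 166 166 165 164 164 165 165 164 165 165 165 165 165 166 167 166 164 163 162 163 164 162 152 113  76  52  35  33  47  54  55  55  57  64  82 108 137 153 155 157 158 158 159 158 159 158
167 167 168 167 165 163 163 163 165 164 163 164 164 165 167 166 164 164 163 164 166 165 165 165 165 165 166 166 165 166 167 168 169 167 166 164 165 164 164 165 164 166 165 156 128  93  63  47  53  58  80 124 150 156 158 159 158 158 158 158 158 158 158 158 158
```

Request:
{"name": "drive_tool", "arguments": {
  "plan": [
    {"x":0,"y":0.04,"z":0.65,"ax":0,"ay":-0.27,"az":0,"hand":8},
    {"x":0,"y":0.04,"z":1.3,"ax":0,"ay":-0.27,"az":0,"hand":8},
    {"x":0,"y":0.04,"z":1.3,"ax":0,"ay":-0.27,"az":0,"hand":8},
    {"x":0,"y":0.04,"z":1.3,"ax":0,"ay":-0.27,"az":0,"hand":8},
    {"x":0,"y":0.04,"z":1.3,"ax":0,"ay":-0.27,"az":0,"hand":8}
  ]
}}

```text
clock: 6.05
eef_pos: [508.2, -68.2, 162.0]
tcp_rot: [-3.141, 0.03, -2.938]
contact_force: [0.6, -0.4, -1.2]
opening: 0.152
grasp_force: 59.1
```

Run:
```python
from h import *
np.set_printoptions(precision=3,suppress=True)
s=monitor.sense();print(s['eef_pos'],s['tcp_rot'],Ui(s['eef_pos']),s['clock'],s['contact_force'])
```

```text
[508.249 -68.151 162.038] [-3.141  0.03  -2.938] [ -73.493 -111.525  162.038] 6.05 [ 0.558 -0.43  -1.173]
```

Request:
{"name": "drive_tool", "arguments": {
  "plan": [
    {"x":-0.4,"y":0,"z":0.06,"ax":0,"ay":0,"az":0,"hand":8},
    {"x":-0.8,"y":0,"z":0.08,"ax":0,"ay":0,"az":0,"hand":8},
    {"x":-1.1,"y":0,"z":0.08,"ax":0,"ay":0,"az":0,"hand":8},
    {"x":-1.3,"y":0,"z":0.08,"ax":0,"ay":0,"az":0,"hand":8},
    {"x":-1.3,"y":0,"z":0.08,"ax":0,"ay":0,"az":0,"hand":8},
    {"x":-1.3,"y":0,"z":0.08,"ax":0,"ay":0,"az":0,"hand":8}
  ]
}}

```text
clock: 6.65
eef_pos: [570.5, -54.4, 158.9]
tcp_rot: [-3.141, 0.028, -2.937]
contact_force: [-1.4, 0.2, -2.5]
opening: 0.147
grasp_force: 59.2
```

Request:
{"name": "drive_tool", "arguments": {
  "plan": [
    {"x":0,"y":0,"z":-0.1,"ax":0,"ay":0,"az":0,"hand":8},
    {"x":0,"y":0,"z":-0.2,"ax":0,"ay":0,"az":0,"hand":8},
    {"x":0,"y":0,"z":-0.3,"ax":0,"ay":0,"az":0,"hand":8},
    {"x":0,"y":0,"z":-0.4,"ax":0,"ay":0,"az":0,"hand":8},
    {"x":0,"y":0,"z":-0.5,"ax":0,"ay":0,"az":0,"hand":8},
    {"x":0,"y":0,"z":-0.5,"ax":0,"ay":0,"az":0,"hand":8}
  ]
}}

```text
clock: 7.25
eef_pos: [570.1, -54.5, 184.2]
tcp_rot: [-3.141, 0.029, -2.937]
contact_force: [-0.7, -0.8, -3.4]
opening: 0.15
grasp_force: 59.0
```

Run:
```python
from h import *
np.set_printoptions(precision=3,suppress=True)
s=monitor.sense();print(Ui(s['eef_pos']),s['clock'],s['contact_force'],s['wrist_torque'])
p,i=snap('scene','s5.png')
a=p[175:290,150:330].mean(2).astype(int)
# cover test: project tab front-left corner for several openings
for th in (0,.2,.35,.5):
    f=lambda d,y,h:[95-d*np.cos(th)+h*np.sin(th),y,105+d*np.sin(th)+h*np.cos(th)]
    print(th,proj(i,U(np.array([f(95,-140,5),f(95,-77,5),f(122,77,5)]))).ravel())
q=cv2.imread('pics/scene0.png').astype(int)[:,:,::-1]
d=(np.abs(p.astype(int)-q).sum(2)>60)[200:280,235:330]
print('\n'.join(''.join('.#'[v] for v in r) for r in d[::2]))
```

```text
[ -10.132 -110.741  184.179] 7.25 [-0.739 -0.753 -3.395] [-0.031  0.206 -0.013]
0 [243.707 233.471 265.046 227.641 312.341 206.026]
0.2 [243.76  231.332 265.43  225.427 313.691 202.758]
0.35 [244.051 230.534 265.988 224.561 315.105 201.253]
0.5 [244.559 230.476 266.773 224.427 316.849 200.636]Traceback (most recent call last):
  File "<stdin>", line 12, in <module>
  File "<stdin>", line 12, in <genexpr>
  File "<stdin>", line 12, in <genexpr>
TypeError: string indices must be integers, not 'numpy.bool'
```

Request:
{"name": "drive_tool", "arguments": {
  "plan": [
    {"x":-0.08,"y":0,"z":-0.3,"ax":0,"ay":0,"az":0,"hand":8},
    {"x":-0.16,"y":0,"z":-0.58,"ax":0,"ay":0,"az":0,"hand":8},
    {"x":-0.36,"y":0,"z":-0.9,"ax":0,"ay":0,"az":0,"hand":8},
    {"x":-0.6,"y":0,"z":-1.18,"ax":0,"ay":0,"az":0,"hand":8},
    {"x":-0.8,"y":0,"z":-1.28,"ax":0,"ay":0,"az":0,"hand":8},
    {"x":-1.0,"y":0,"z":-1.3,"ax":0,"ay":0,"az":0,"hand":8},
    {"x":-1.0,"y":0,"z":-1.3,"ax":0,"ay":0,"az":0,"hand":8}
  ]
}}

```text
clock: 8.0
eef_pos: [618.0, -44.4, 249.2]
tcp_rot: [3.142, 0.028, -2.936]
contact_force: [-1.0, -0.7, -2.9]
opening: 0.152
grasp_force: 59.2
```

Request:
{"name": "drive_tool", "arguments": {
  "plan": [
    {"x":-0.2,"y":0,"z":0,"ax":0,"ay":0,"az":0,"hand":8},
    {"x":-0.42,"y":0,"z":0,"ax":0,"ay":0,"az":0,"hand":8},
    {"x":-0.42,"y":0,"z":0,"ax":0,"ay":0,"az":0,"hand":8},
    {"x":-0.42,"y":0,"z":0,"ax":0,"ay":0,"az":0,"hand":8}
  ]
}}

```text
clock: 8.4
eef_pos: [637.8, -40.3, 249.9]
tcp_rot: [3.141, 0.028, -2.936]
contact_force: [-2.0, -1.2, -2.6]
opening: 0.15
grasp_force: 59.2
```

Run:
```python
from h import *
import pickle
np.set_printoptions(precision=3,suppress=True)
s=monitor.sense();print(Ui(s['eef_pos']),s['tcp_rot'],s['clock'],s['contact_force'],s['wrist_torque'])
p,i=snap('wrist','w6.png');q,j=snap('side','d6.png');pickle.dump((i,j,s),open('w6.pkl','wb'))
Q=Ro.from_euler('xyz',s['tcp_rot'])
print('wrist blk corners',proj(i,U([[37,-152,105],[37,-77,105],[71,-152,105],[71,-77,105],[54,-112,105],[46,-120,105],[46,-104,105],[62,-120,105],[62,-104,105]])))
print('side',proj(j,U([[37,-152,105],[37,-77,105],[71,-152,105],[71,-77,105],[54,-112,105]])))
b=p.mean(2).astype(int)[170:235,195:310]
for r in b[::2]: print(' '.join('%3d'%v for v in r[::2]))
```

```text
[  59.055 -110.614  249.932] [ 3.141  0.028 -2.936] 8.4 [-2.04  -1.209 -2.647] [-0.102  0.378  0.008]
wrist blk corners [[214.356 156.549]
 [286.537 156.465]
 [215.703 187.83 ]
 [285.457 187.763]
 [252.871 172.396]
 [245.221 164.977]
 [260.496 164.961]
 [245.368 179.714]
 [260.399 179.699]]
side [[206.605 188.717]
 [207.649 204.382]
 [195.709 189.499]
 [196.234 205.257]
 [201.577 197.304]]
204 203 203 203 201 199 204 206 204 196  83  75  75  75  74  73  74  73  74  74  74  75  70  86 131 133  94  80  79  80  81  81  81  71  47  47  47  48  47  47  47  48  46  47  47  53  90 148 152 155 154 144  92  88  87  88  88  88
204 201 203 202 203 200 203 205 205 199  83  74  74  75  74  73  74  74  73  75  74  75  71  84 129 131  87  80  79  79  83  80  80  75  48  47  48  48  48  48  48  48  47  47  47  52  93 148 152 152 150 138  91  88  87  87  88  88
201 200 203 205 203 202 202 203 203 199  86  73  76  75  73  73  75  74  73  74  74  75  72  67  88  88  82  80  79  80  81  81  80  76  48  48  47  48  48  48  48  47  48  47  47  53  94 149 151 151 150 135  90  87  87  87  87  88
202 203 203
[... 6248 characters left out ...]
 109
201 204 202 200 202 201 202 200 202 201 201 201 200 201  92  65  64  64  64  64  63  61  18  57  77  76  76  73  76  77  77  78  76  76  77  71  14  42  63  63  64  63  62  63  63  63  63  64  63  64  64  72  81 109 109 109 109 109
201 201 201 198 200 201 200 199 198 198 199 200 200 192  71  66  65  64  64  64  63  59  13  53  76  76  76  74  75  77  77  78  76  75  77  71  17  37  64  64  63  64  64  64  63  64  63  63  63  64  63  68  75 101 109 109 109 109
198 199 200 200 200 201 201 201 201 199 201 199 176 127  52  51  53  64  64  63  63  57   9  59  77  77  75  74  76  77  78  77  77  76  76  74  21  28  63  63  64  63  61  50  51  51  52  64  66  65  65  66  72  89 109 109 109 109
```

Run:
```python
import cv2,numpy as np
p=cv2.imread('pics/w6.png');q=cv2.imread('pics/d6.png')
c=np.zeros((600,800,3),np.uint8)
c[:600,:480]=cv2.resize(p[110:260,190:310],None,fx=4,fy=4,interpolation=cv2.INTER_CUBIC)
c[:480,480:]=cv2.resize(q[110:230,170:250],None,fx=4,fy=4,interpolation=cv2.INTER_CUBIC)
cv2.imwrite('pics/c6.png',np.clip(c*1.5,0,255).astype(np.uint8))
```

```text
(no output)
```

View pics/c6.png

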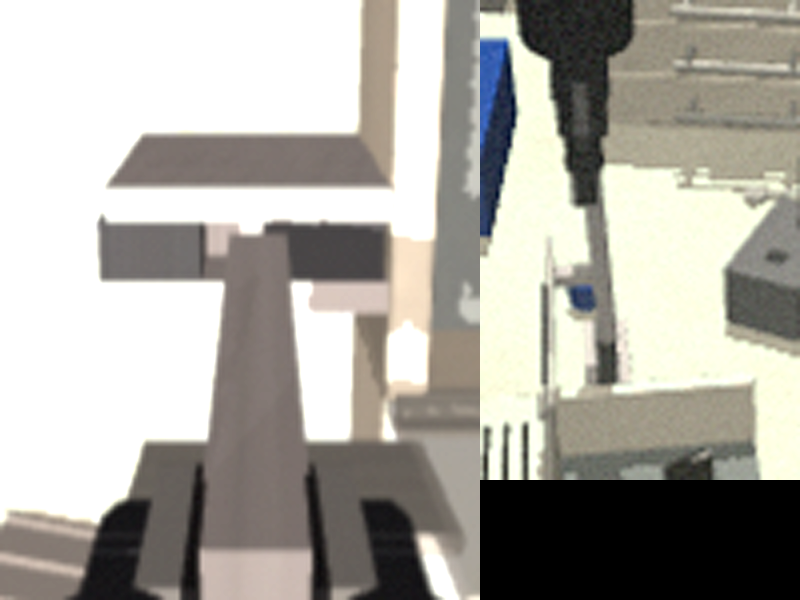

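The last picture shows the block's top with its front edge at row 187. A dark steel band lies across it, with the square hole as a light gap at about columns 205 to 265, so the hole is off centre to the right of the unit (-y). The stay's foot is just above it, and the cover is held open.

Run:
```python
from h import *
import pickle
np.set_printoptions(precision=1,suppress=True)
i,j,s=pickle.load(open('w6.pkl','rb'))
b=cv2.imread('pics/w6.png').mean(2).astype(int)
for r in (163,165,166,167,168,169,170,174,178,180): print(r,b[r,234:272])
print('hole L',Ui(onz(i,[[241.3,174]],105)),'hole R',Ui(onz(i,[[256,166.5]],105)), 'block L,R',Ui(onz(i,[[214.8,174],[286.3,174]],105)))
for f in (111,117,120): print('foot L,R front',f,Ui(onz(i,[[247.5,169.5],[262.2,169.5]],f)))
```

```text
163 [203 203 202 203 203 202 202 203 203 202 203 203 202 203 202 202 202 203
 203 203 202 202 202 201 201 200 200 199 200 201 202 201 201 201 200 201
 199 200]
165 [146 146 145 145 146 144 137 158 167 167 167 168 168 168 168 172 196 201
 202 202 200 181 145 135 109 105 105 105 111 137 140 139 140 141 142 138
 109 112]
166 [ 87  86  86  85  87  82  66 105 133 135 134 138 138 137 137 145 190 198
 200 201 194 157  83  65  56  55  56  55  57  65  65  65  66  68  76  74
  58  57]
167 [ 75  75  75  74  75  71  46  87 128 130 130 134 132 128 128 136 177 185
 186 187 182 142  70  53  53  52  52  51  49  47  48  47  48  48  49  49
  48  48]
168 [ 76  75  75  74  74  70  46  85 128 129 130 134 129 113 108 112 138 143
 145 145 141 113  74  66  67  66  65  60  49  48  47  48  47  48  47  47
  47  48]
169 [ 75  73  74  75  74  71  47  85 128 130 130 133 128  99  86  84  88  89
  90  90  89  86  81  81  79  79  77  69  50  47  48  46  47  47  46  47
  47  47]
170 [ 76  74  74  75  74  70  51  86 127 131 130 133 127  94  82  80  80  79
  80  80  81  81  81  81  79  81  79  71  51  47  48  47  48  47  47  48
  48  47]
174 [74 74 74 75 74 72 48 67 86 88 88 88 86 82 80 80 79 79 79 80 80 81 81 81
 80 80 80 76 57 48 48 48 48 47 47 48 48 48]
178 [75 74 74 74 73 71 58 73 76 76 77 77 80 80 80 80 79 79 79 78 80 81 82 82
 79 80 79 78 64 50 48 48 47 48 47 48 48 47]
180 [146 145 146 146 146 146 146 147 146 146 145 139  90  80  80  80  80  77
  76  76  78  80  82  82  80  79  79  82 100 140 140 140 139 134 101  97
  96  97]
hole L [[  55.7 -124.2  105. ]] hole R [[  47.6 -108.7  105. ]] block L,R [[  55.7 -152.3  105. ]
 [  55.8  -76.6  105. ]]
foot L,R front 111 [[  49.4 -117.5  111. ]
 [  49.5 -102.4  111. ]]
foot L,R front 117 [[  48.  -117.4  117. ]
 [  48.  -102.6  117. ]]
foot L,R front 120 [[  47.3 -117.3  120. ]
 [  47.3 -102.7  120. ]]
```

Request:
{"name": "drive_tool", "arguments": {
  "plan": [
    {"x":0,"y":-0.07,"z":0,"ax":0,"ay":0,"az":0,"hand":8},
    {"x":0,"y":-0.13,"z":0,"ax":0,"ay":0,"az":0,"hand":8},
    {"x":0,"y":-0.13,"z":0.08,"ax":0,"ay":0,"az":0,"hand":8},
    {"x":0,"y":-0.13,"z":0.16,"ax":0,"ay":0,"az":0,"hand":8},
    {"x":0.01,"y":-0.13,"z":0.22,"ax":0,"ay":0,"az":0,"hand":8},
    {"x":0.01,"y":-0.13,"z":0.26,"ax":0,"ay":0,"az":0,"hand":8},
    {"x":0.01,"y":-0.13,"z":0.3,"ax":0,"ay":0,"az":0,"hand":8},
    {"x":0.01,"y":-0.13,"z":0.3,"ax":0,"ay":0,"az":0,"hand":8}
  ]
}}

```text
clock: 9.3
eef_pos: [638.9, -46.7, 235.0]
tcp_rot: [3.142, 0.028, -2.937]
contact_force: [-1.8, -0.5, -3.1]
opening: 0.151
grasp_force: 59.1
```

Request:
{"name": "drive_tool", "arguments": {
  "plan": [
    {"x":0,"y":0,"z":0.04,"ax":0,"ay":0,"az":0,"hand":8},
    {"x":0,"y":0,"z":0.08,"ax":0,"ay":0,"az":0,"hand":8},
    {"x":0.003,"y":0,"z":0.12,"ax":0,"ay":0,"az":0,"hand":8},
    {"x":0.003,"y":0,"z":0.16,"ax":0,"ay":0,"az":0,"hand":8},
    {"x":0.005,"y":0,"z":0.16,"ax":0,"ay":0,"az":0,"hand":8}
  ]
}}

```text
clock: 9.8
eef_pos: [639.1, -46.7, 227.0]
tcp_rot: [3.142, 0.028, -2.937]
contact_force: [0.1, 0.3, -2.7]
opening: 0.149
grasp_force: 59.1
```

Request:
{"name": "drive_tool", "arguments": {
  "plan": [
    {"x":0,"y":0,"z":0.06,"ax":0,"ay":0,"az":0,"hand":8},
    {"x":0.003,"y":0,"z":0.12,"ax":0,"ay":0,"az":0,"hand":8},
    {"x":0.005,"y":0,"z":0.18,"ax":0,"ay":0,"az":0,"hand":8},
    {"x":0.007,"y":0,"z":0.24,"ax":0,"ay":0,"az":0,"hand":8},
    {"x":0.008,"y":0,"z":0.3,"ax":0,"ay":0,"az":0,"hand":8},
    {"x":0.008,"y":0,"z":0.3,"ax":0,"ay":0,"az":0,"hand":8}
  ]
}}

```text
clock: 10.4
eef_pos: [638.9, -46.7, 211.8]
tcp_rot: [3.141, 0.028, -2.937]
contact_force: [0.1, -0.6, -4.8]
opening: 0.15
grasp_force: 58.9
```

Request:
{"name": "drive_tool", "arguments": {
  "plan": [
    {"x":0,"y":0,"z":0.02,"ax":0,"ay":0,"az":0,"hand":8},
    {"x":0,"y":0,"z":0.04,"ax":0,"ay":0,"az":0,"hand":8},
    {"x":0,"y":0,"z":0.06,"ax":0,"ay":0,"az":0,"hand":8},
    {"x":0,"y":0,"z":0.06,"ax":0,"ay":0,"az":0,"hand":8}
  ]
}}

```text
clock: 10.8
eef_pos: [639.0, -46.7, 209.3]
tcp_rot: [-3.142, 0.028, -2.937]
contact_force: [-0.4, 0.1, 0.1]
opening: 0.152
grasp_force: 59.4
```

Request:
{"name": "drive_tool", "arguments": {
  "plan": [
    {"x":0,"y":0,"z":0.015,"ax":0,"ay":0,"az":0,"hand":8},
    {"x":0,"y":0,"z":0.03,"ax":0,"ay":0,"az":0,"hand":8},
    {"x":0,"y":0,"z":0.03,"ax":0,"ay":0,"az":0,"hand":8}
  ]
}}

```text
clock: 11.1
eef_pos: [639.3, -46.7, 208.2]
tcp_rot: [-3.141, 0.029, -2.937]
contact_force: [-2.0, -1.1, 3.2]
opening: 0.152
grasp_force: 59.9
```

Request:
{"name": "drive_tool", "arguments": {
  "plan": [
    {"x":0,"y":0,"z":0.02,"ax":0,"ay":0,"az":0,"hand":8},
    {"x":0,"y":0,"z":0.03,"ax":0,"ay":0,"az":0,"hand":8},
    {"x":0,"y":0,"z":0.03,"ax":0,"ay":0,"az":0,"hand":8}
  ]
}}

```text
clock: 11.4
eef_pos: [639.9, -46.7, 208.1]
tcp_rot: [-3.141, 0.03, -2.937]
contact_force: [-3.3, -0.3, 11.5]
opening: 0.151
grasp_force: 61.2
```

Request:
{"name": "drive_tool", "arguments": {
  "plan": [
    {"x":0,"y":0,"z":-0.04,"ax":0,"ay":0,"az":0,"hand":8},
    {"x":0,"y":0,"z":-0.04,"ax":0,"ay":0,"az":0,"hand":18},
    {"x":0,"y":0,"z":-0.04,"ax":0,"ay":0,"az":0,"hand":26},
    {"x":0,"y":0,"z":-0.04,"ax":0,"ay":0,"az":0,"hand":30},
    {"x":0,"y":0,"z":-0.04,"ax":0,"ay":0,"az":0,"hand":30},
    {"x":0,"y":0,"z":-0.04,"ax":0,"ay":0,"az":0,"hand":30}
  ]
}}

```text
clock: 12.0
eef_pos: [639.1, -46.7, 208.3]
tcp_rot: [3.142, 0.028, -2.937]
contact_force: [0.4, 0.3, -0.1]
opening: 0.355
grasp_force: 0.0
```

Request:
{"name": "drive_tool", "arguments": {
  "plan": [
    {"x":0.0,"y":0,"z":-0.2,"ax":0,"ay":0,"az":0,"hand":30},
    {"x":0.02,"y":0,"z":-0.6,"ax":0,"ay":0,"az":0,"hand":30},
    {"x":0.04,"y":0,"z":-1.2,"ax":0,"ay":0,"az":0,"hand":30},
    {"x":1.0,"y":0,"z":-1.8,"ax":0,"ay":0.27,"az":0,"hand":30},
    {"x":2.0,"y":0,"z":-2,"ax":0,"ay":0.27,"az":0,"hand":30},
    {"x":2.4,"y":0,"z":-2,"ax":0,"ay":0.27,"az":0,"hand":30},
    {"x":2.4,"y":0,"z":-2,"ax":0,"ay":0.27,"az":0,"hand":30},
    {"x":2.4,"y":0,"z":-2,"ax":0,"ay":0.27,"az":0,"hand":30}
  ]
}}

```text
clock: 12.8
eef_pos: [519.3, -71.8, 306.1]
tcp_rot: [-3.141, 0.002, -2.937]
contact_force: [0.5, 0.4, -0.3]
opening: 0.352
grasp_force: 0.0
```

Run:
```python
from h import *
import pickle
np.set_printoptions(precision=1,suppress=True,linewidth=250)
s=monitor.sense();print(Ui(s['eef_pos']),s['tcp_rot'],s['clock'],s['contact_force'])
p,i=snap('wrist','w7.png');pickle.dump((i,s),open('w7.pkl','wb'))
print('bar top',proj(i,U([[47,-123,235],[61,-109,235],[54,-116,235]])),'toe tip',proj(i,U([[89,-116,145]])))
print('knob',proj(i,U([[0,0,91],[0,0,53]])), 'radius18 px',proj(i,U([[18,0,91],[0,18,91],[-18,0,91],[0,-18,91]])).tolist())
g=p.mean(2).astype(int)
u=proj(i,U([[0,0,91]]))[0].round().astype(int); u=u
for r in g[u[1]-28:u[1]+29:2,u[0]-36:u[0]+37:2]: print(' '.join('%3d'%v for v in r))
b=proj(i,U([[54,-116,235]]))[0].round().astype(int);print('bar',b)
for r in g[b[1]-24:b[1]+25:3,b[0]-36:b[0]+37:3]: print(' '.join('%3d'%v for v in r))
```

```text
[ -63.5 -117.4  306.1] [-3.1  0.  -2.9] 12.8 [ 0.5  0.4 -0.3]
bar top [[248.5 314.8]
 [263.3 326.8]
 [256.  320.9]] toe tip [[255.4 292.8]]
knob [[339.3 212.7]
 [332.  203.8]] radius18 px [[338.2140678898482, 224.80602080690124], [352.2195246846454, 212.667699204155], [340.4783966724251, 200.31153655314756], [326.39607841060615, 212.77877437950855]]
116 120 121 120 120 119 118 117 109  94  59  74  78  66  61  78  66  60  77  74  53  76  76  76  76  75  76  76  76  75  75  74  75  75  76  74  71
117 120 121 119 119 119 119 111 117 111  75  59  78  74  69  78  72  73  77  51  65  78  77  76  77  76  76  76  75  75  75  75  76  76  75  75  70
104 119 119 119 119 120 118  89  88 116 114  88  80  78  77  77  77  77  76  65  76  77  55  69  77  77  75  75  74  75  75  76  76  75  75  74  69
116 120 119 118 119 121 119 116  87 108 117 115  99  63  58  47  55  71  76  77  76  55  56  75  76  77  76  76  75  75  75  75  75  75  75  74  68
119 119 118 118 119 118 117 117 117 118 116  82  36  14   9   8  14  19  40  71  77  74  76  75  76  77  76  76  76  75  76  76  76  76  75  74  68
114 117 
[... 4557 characters left out ...]

 11  11  10  10   9  11  11   8   8  11   9   8  10  10   7   7   8   9   9   9  10  10   9  11   9
 12  12  11  11   8  12  10   9  11  12  12  11  12   9  11  10  12  13  12  12  11  12  12  11   9
 11  10  12  12  10   9  12  11  11  13  11   9  13  12   9  10  10  12  11  11  11  13  10   9  12
 11  12  11  11   9   9   9  10  14  13  11  12  12  10  12  12  12  13  11  11  10  10  11  11  12
 11  11  10  11  11  11  12  11  11  12  12   9  11  12  12  10  11   9  10  12  11  11   8  12  10
 11  10  12  12  13   9  13  12  13   9  11   8  10  12  12  13  11  10  11  14  10  11  11   9   9
 11  10  11   9  12  11  11   8  10  11   8  12   9  15   8  12  13  10  11  11   9  11  11  12   9
```

Run:
```python
from h import *
import pickle
np.set_printoptions(precision=2,suppress=True,linewidth=250)
i,s=pickle.load(open('w7.pkl','rb'))
g=cv2.imread('pics/w7.png').mean(2).astype(int)
P=lambda r,c:[303+2*c,185+2*r]
# white line
sub=np.zeros_like(g,bool);sub[196:216,330:344]=1
ys,xs=np.nonzero(sub&(g>55));wt=g[ys,xs]
X=Ui(onz(i,np.c_[xs,ys],91));m=np.average(X,axis=0,weights=wt);D=(X-m)[:,:2]
e,v=np.linalg.eigh((D*wt[:,None]).T@D);print('line c',m,'ang',np.arctan(v[1,1]/v[0,1]),'ext',D@v[:,1].T if 0 else (np.ptp(D@v[:,1]),np.ptp(D@v[:,0])),len(xs))
for y in range(198,228): print(y,' '.join('%3d'%q for q in g[y,326:354]))
```

```text
line c [-7.99 -2.9  91.  ] ang -0.12200201775276255 ext (np.float64(29.126197173905773), np.float64(12.93451077192842)) 39
198  11   6   6   6   7   8   5   5   6   6   6   6  10  14  13  14  17  43  81  96  99 109 113 112 101  97  97  96
199  15   9   7   7   7   4   4   7   4   6   4   8   7   7  10  13  13  29  77 106 115 116 116 115 114 114 115 114
200  17  13   9   6   6   7   6   4   6   5  13   8   7   7  10  12  14  21  55 100 116 118 116 116 116 116 117 116
201  20  16   5   7   6   6   6   4   7  21  35  30  14   9   9  10  10  17  46  98 116 117 117 117 118 117 117 116
202  22  17   8   7   7   6   9   8  16  46  76  65  27  10  10  10  15  17  45  98 115 116 117 118 117 118 117 116
203  23  18  15   6   8   8  11  15  22  59  98  91  45  17  12  13  11  15  42  96 115 117 117 117 118 117 118 116
204  19  19  15  11   9   9  15  19  24  54 113 119  71  26  15  12  10  17  45  87 110 116 117 117 117 118 116 116
205  22  21  16   8   6   8  11  18  22  44 109 139 105  41  17  14  12  18  50  76 104 115 117 117 117 117 117 116
206  22  23  18  13   8   6   8  16  22  31  75 1
[... 1802 characters left out ...]
 116
222 116 116 116 117 117 116 115 116 116 116 113 102  67  28  18  18  20  23  26  36  56  87 109 116 115 116 115 115
223 115 117 117 117 117 116 117 115 115 115 116 112  91  53  28  26  36  51  61  84  98 110 115 115 115 115 114 115
224 116 116 117 117 117 116 115 114 114 115 115 114 107  86  59  57  82  95 100 110 114 116 116 115 114 115 115 116
225 117 117 117 118 118 116 116 115 115 114 114 115 113 107  98  98 108 113 114 115 115 115 115 115 115 115 116 116
226 117 117 117 117 118 116 115 115 114 115 115 115 115 115 113 113 114 116 115 116 115 116 116 116 116 116 116 117
227 118 118 117 116 117 117 116 116 115 115 115 115 116 115 115 114 115 115 116 116 117 116 117 116 117 116 116 117
```

Run:
```python
from h import *
np.set_printoptions(precision=3,suppress=True)
go(U([0,0.5,150]),-2.566)
```

```text
move x,y,z [-1.254  2.358  3.115] ax,ay,az [-0.006  0.015 -3.542] rows~ 4.103331473933706
```

Request:
{"name": "drive_tool", "arguments": {
  "plan": [
    {"x":-1.25,"y":2.36,"z":0,"ax":0,"ay":0,"az":-3.54,"hand":45},
    {"x":-1.25,"y":2.36,"z":0,"ax":0,"ay":0,"az":-3.54,"hand":45},
    {"x":-1.25,"y":2.36,"z":0,"ax":0,"ay":0,"az":-3.54,"hand":45},
    {"x":-1.25,"y":2.36,"z":1,"ax":0,"ay":0,"az":-3.54,"hand":45},
    {"x":-1.25,"y":2.36,"z":2,"ax":0,"ay":0,"az":-3.54,"hand":45},
    {"x":-1.25,"y":2.36,"z":3.1,"ax":0,"ay":0,"az":-3.54,"hand":45},
    {"x":-1.25,"y":2.36,"z":3.1,"ax":0,"ay":0,"az":-3.54,"hand":45},
    {"x":-1.25,"y":2.36,"z":3.1,"ax":0,"ay":0,"az":-3.54,"hand":45}
  ]
}}

```text
clock: 13.65
eef_pos: [556.2, 56.8, 149.2]
tcp_rot: [3.14, -0.002, -2.566]
contact_force: [-0.2, 0.0, 1.4]
opening: 0.529
grasp_force: 0.0
```

Run:
```python
from h import *
import pickle
np.set_printoptions(precision=3,suppress=True,linewidth=250)
go(U([0,0.5,59]),-2.566)
s=monitor.sense();print(s['eef_pos'],s['clock'])
p,i=snap('wrist','w8.png');g=p.mean(2).astype(int)
u=proj(i,U([[0,0,91]]))[0];print('pred',u,proj(i,U([[6.5*np.sin(.37),-6.5*np.cos(.37),91],[-6.5*np.sin(.37),6.5*np.cos(.37),91],[18*np.cos(.37),18*np.sin(.37),91],[-18*np.cos(.37),-18*np.sin(.37),91]])).tolist())
u=u.round().astype(int);print(u)
for r in range(u[1]-36,u[1]+37,3): print(r,' '.join('%3d'%q for q in g[r,u[0]-40:u[0]+41:2]))
```

```text
move x,y,z [-0.021 -0.021  1.805] ax,ay,az [ 0.013 -0.023  0.003] rows~ 1.8051569403434518
[556.199  56.837 149.249] 13.65
pred [251.873 209.222] [[243.3997554868954, 209.22551419219025], [260.3461370832478, 209.21612252858023], [251.91562773328351, 230.82260858371683], [251.82934889600966, 186.55440260329425]]
[252 209]
173 133 132 133 133 132 131 131 132 130 129 129 129 130 131 133 132 131 128 126 117 110 109 108 127 131 131 132 132 133 133 133 131 125  70  62 126 130 130 131 131 130
176 132 131 131 131 130 131 131 131 131 131 129 129 130 131 131 112  67  28  17  18  17  15  17  16  30  45 101 129 132 132 131 124  70 124 131 132 132 132 132 131 129
179 130 130 131 130 130 131 132 132 132 131 129 129 130 122  33  25  27  10   7   9   8  11   6   7  18  17  16  29  83 128 131 130 130 130 131 133 132 130 130 130 129
182 128 129 130 131 131 130 131 131 130 129 129 129 105  29  28  30  26  10   8  10   8  10   7   7  13  19  18  16  12  46  89 116 131 130 112  99  58  71 128 129 129
185 129 130 130 129 129 128 130 130 130 130 129 110  23  27  28  27  16   8   7   8  10   9   8   5  10  
[... 2722 characters left out ...]
  85  83  84  84  85  85  85
236  33 125 129 128 130 129 129 129 130 131 131 129 128 128 128 128 128 126 127 124  93 123 127 128 127 127 128 128 128 129 128 127 126 128 124 106 107  89  84  84  84
239  34 124 128 128 129 130 129 129 129 129 129 129 128 129 129 129 128 129 129 128 127 127 126 128 127 128 128 127 127 126 127 127 127 128 128 128 128 125  89  85  84
242  24 121 128 127 128 128 129 129 128 129 129 129 129 129 130 128 129 130 130 129 127 127 128 129 129 130 130 129 128 128 128 129 128 127 127 127 129 130 125  90  84
245  23 121 128 127 127 128 128 128 127 128 129 129 129 128 128 128 128 129 130 129 128 127 128 129 129 131 130 129 129 128 129 129 129 128 126 127 127 129 128 128  88
```

Request:
{"name": "drive_tool", "arguments": {
  "plan": [
    {"x":0,"y":0,"z":0.6,"ax":0,"ay":0,"az":-0.5,"hand":45},
    {"x":-0.02,"y":0,"z":1.2,"ax":0,"ay":0,"az":-0.5,"hand":45},
    {"x":-0.02,"y":0,"z":1.7,"ax":0,"ay":0,"az":-0.5,"hand":45},
    {"x":-0.02,"y":0,"z":1.7,"ax":0,"ay":0,"az":-0.5,"hand":45},
    {"x":-0.02,"y":0,"z":1.7,"ax":0,"ay":0,"az":-0.5,"hand":30},
    {"x":-0.02,"y":0,"z":1.7,"ax":0,"ay":0,"az":-0.5,"hand":8},
    {"x":-0.02,"y":0,"z":1.7,"ax":0,"ay":0,"az":-0.5,"hand":8},
    {"x":-0.02,"y":0,"z":1.7,"ax":0,"ay":0,"az":-0.5,"hand":8}
  ],
  "grip_force": 40
}}

```text
clock: 14.5
eef_pos: [558.4, 57.8, 67.6]
tcp_rot: [-3.141, 0.003, -2.514]
contact_force: [-3.2, 3.6, 8.9]
opening: 0.144
grasp_force: 40.3
```

Request:
{"name": "drive_tool", "arguments": {
  "plan": [
    {"x":0,"y":0,"z":0,"ax":0,"ay":0,"az":0,"hand":8},
    {"x":0,"y":0,"z":0,"ax":0,"ay":0,"az":0,"hand":8},
    {"x":0,"y":0,"z":0,"ax":0,"ay":0,"az":0,"hand":8}
  ]
}}

```text
clock: 14.8
eef_pos: [558.5, 57.9, 67.6]
tcp_rot: [-3.141, 0.004, -2.514]
contact_force: [-2.6, 3.5, 8.5]
opening: 0.141
grasp_force: 40.2
```

Run:
```python
from h import *
np.set_printoptions(precision=3,suppress=True)
s=monitor.sense();print(Ui(s['eef_pos']),s['tcp_rot'],s['contact_force'],s['wrist_torque'],s['opening'],s['grasp_force'],s['qpos'])
```

```text
[ 1.31   1.632 67.589] [-3.141  0.004 -2.514] [-2.632  3.52   8.507] [0.594 0.403 0.074] 0.140721107896302 40.24659276008606 [ 0.1    0.463  1.897  0.001  0.778 -2.099]
```

Request:
{"name": "drive_tool", "arguments": {
  "plan": [
    {"x":0,"y":0.015,"z":0,"ax":0,"ay":0,"az":0.3,"hand":8},
    {"x":0,"y":0.015,"z":0,"ax":0,"ay":0,"az":1,"hand":8},
    {"x":0,"y":0.015,"z":0,"ax":0,"ay":0,"az":2,"hand":8},
    {"x":0,"y":0.015,"z":0,"ax":0,"ay":0,"az":3,"hand":8},
    {"x":0,"y":0.015,"z":0,"ax":0,"ay":0,"az":4,"hand":8},
    {"x":0,"y":0.015,"z":0,"ax":0,"ay":0,"az":5,"hand":8},
    {"x":0,"y":0.015,"z":0,"ax":0,"ay":0,"az":6,"hand":8},
    {"x":0,"y":0.015,"z":0,"ax":0,"ay":0,"az":6,"hand":8}
  ]
}}

```text
clock: 15.6
eef_pos: [558.4, 57.9, 67.6]
tcp_rot: [3.141, 0.004, 3.138]
contact_force: [-0.5, 0.2, 7.9]
opening: 0.145
grasp_force: 40.1
```

Run:
```python
from h import *
np.set_printoptions(precision=3,suppress=True)
s=monitor.sense();print(Ui(s['eef_pos']),s['tcp_rot'],s['contact_force'],s['wrist_torque'],s['opening'],s['grasp_force'],s['qpos'])
```

```text
[ 1.242  1.685 67.611] [3.141 0.004 3.138] [-0.451  0.223  7.909] [-0.095  0.228 -0.07 ] 0.14460814091336213 40.13180136680603 [ 0.101  0.462  1.898 -0.     0.777 -1.466]
```

Request:
{"name": "drive_tool", "arguments": {
  "plan": [
    {"x":0,"y":0,"z":0,"ax":0,"ay":0,"az":1,"hand":8},
    {"x":0,"y":0,"z":0,"ax":0,"ay":0,"az":2,"hand":8},
    {"x":0,"y":0,"z":0,"ax":0,"ay":0,"az":3,"hand":8},
    {"x":0,"y":0,"z":0,"ax":0,"ay":0,"az":3.5,"hand":8},
    {"x":0,"y":0,"z":0,"ax":0,"ay":0,"az":3.5,"hand":8}
  ]
}}

```text
clock: 16.1
eef_pos: [558.3, 57.9, 67.6]
tcp_rot: [3.14, 0.004, 2.773]
contact_force: [-1.4, -0.6, 8.2]
opening: 0.146
grasp_force: 40.2
```

```bash
cat > t.py <<'E'
from h import *
np.set_printoptions(precision=3,suppress=True)
s=monitor.sense();print(s['tcp_rot'],s['contact_force'],s['wrist_torque'],s['opening'],s['qpos'][5])
E
python3 t.py
```

```text
[3.14  0.004 2.773] [-1.391 -0.644  8.18 ] [-0.174  0.285 -0.07 ] 0.1460582565255841 -1.101418472597432
```

Turned 1.0 rad with only friction so far, so I'll continue in small steps until the stop.

Request:
{"name": "drive_tool", "arguments": {
  "plan": [
    {"x":0,"y":0,"z":0,"ax":0,"ay":0,"az":0.5,"hand":8},
    {"x":0,"y":0,"z":0,"ax":0,"ay":0,"az":1,"hand":8},
    {"x":0,"y":0,"z":0,"ax":0,"ay":0,"az":1,"hand":8}
  ]
}}

```text
clock: 16.4
eef_pos: [558.3, 57.9, 67.6]
tcp_rot: [3.14, 0.003, 2.668]
contact_force: [-1.6, 0.8, 8.2]
opening: 0.141
grasp_force: 40.2
```

```bash
python3 t.py
```

```text
[3.14  0.003 2.668] [-1.616  0.776  8.19 ] [-0.111  0.285 -0.088] 0.1407275090520838 -0.9967828031499689
```

Request:
{"name": "drive_tool", "arguments": {
  "plan": [
    {"x":0,"y":0,"z":0,"ax":0,"ay":0,"az":0.5,"hand":8},
    {"x":0,"y":0,"z":0,"ax":0,"ay":0,"az":0.8,"hand":8},
    {"x":0,"y":0,"z":0,"ax":0,"ay":0,"az":0.8,"hand":8}
  ]
}}

```text
clock: 16.7
eef_pos: [558.3, 57.9, 67.6]
tcp_rot: [3.139, 0.003, 2.585]
contact_force: [-1.8, -0.1, 7.9]
opening: 0.144
grasp_force: 40.2
```

```bash
python3 t.py
```

```text
[3.139 0.003 2.585] [-1.845 -0.104  7.862] [-0.139  0.301 -0.098] 0.14429903057070181 -0.9136773983364509
```

Request:
{"name": "drive_tool", "arguments": {
  "plan": [
    {"x":0,"y":0,"z":0,"ax":0,"ay":0,"az":0.4,"hand":8},
    {"x":0,"y":0,"z":0,"ax":0,"ay":0,"az":0.7,"hand":8},
    {"x":0,"y":0,"z":0,"ax":0,"ay":0,"az":0.7,"hand":8}
  ]
}}

```text
clock: 17.0
eef_pos: [558.3, 57.8, 67.6]
tcp_rot: [3.139, 0.003, 2.512]
contact_force: [-1.3, -0.3, 8.0]
opening: 0.143
grasp_force: 40.2
```

```bash
python3 t.py
```

```text
[3.139 0.003 2.512] [-1.309 -0.33   8.039] [-0.14   0.355 -0.089] 0.1434258699555988 -0.8404056743181378
```

Request:
{"name": "drive_tool", "arguments": {
  "plan": [
    {"x":0,"y":0,"z":0,"ax":0,"ay":0,"az":0.4,"hand":8},
    {"x":0,"y":0,"z":0,"ax":0,"ay":0,"az":0.7,"hand":8},
    {"x":0,"y":0,"z":0,"ax":0,"ay":0,"az":0.7,"hand":8}
  ]
}}

```text
clock: 17.3
eef_pos: [558.3, 57.9, 67.6]
tcp_rot: [3.139, 0.003, 2.441]
contact_force: [-1.6, -0.2, 9.2]
opening: 0.149
grasp_force: 57.7
```

```bash
python3 t.py
```

```text
[3.139 0.003 2.441] [-1.581 -0.162  9.162] [0.169 0.384 1.348] 0.1485991641624124 -0.7689275749562008
```

The torque jumped to 1.35 N m, so the knob is on its stop. I'll release it and withdraw.

Request:
{"name": "drive_tool", "arguments": {
  "plan": [
    {"x":0,"y":0,"z":0,"ax":0,"ay":0,"az":0,"hand":20},
    {"x":0,"y":0,"z":0,"ax":0,"ay":0,"az":0,"hand":40},
    {"x":0,"y":0,"z":0,"ax":0,"ay":0,"az":0,"hand":40},
    {"x":0,"y":0,"z":0,"ax":0,"ay":0,"az":0,"hand":40},
    {"x":0,"y":0,"z":-0.6,"ax":0,"ay":0,"az":0,"hand":40},
    {"x":0,"y":0,"z":-1.2,"ax":0,"ay":0,"az":0,"hand":40},
    {"x":0,"y":0,"z":-1.8,"ax":0,"ay":0,"az":0,"hand":40},
    {"x":0,"y":0,"z":-1.8,"ax":0,"ay":0,"az":0,"hand":40}
  ]
}}

```text
clock: 18.1
eef_pos: [558.9, 57.9, 158.8]
tcp_rot: [3.137, 0.004, 2.44]
contact_force: [0.5, 0.1, 0.1]
opening: 0.469
grasp_force: 0.0
```

Run:
```python
from h import *
np.set_printoptions(precision=3,suppress=True,linewidth=250)
s=monitor.sense();print(Ui(s['eef_pos']),s['tcp_rot'],s['contact_force'],s['clock'])
p,i=snap('wrist','w9.png');g=p.mean(2).astype(int)
u=proj(i,U([[0,0,91]]))[0].round().astype(int);print(u)
for r in range(u[1]-30,u[1]+31,3): print(r,' '.join('%3d'%q for q in g[r,u[0]-36:u[0]+37:2]))
```

```text
[  1.803   1.604 158.792] [3.137 0.004 2.44 ] [0.494 0.09  0.134] 18.1
[252 203]
173 135 136 135 134 129  97  58 130 135 134 134 104  23  26  21   7   3   6   7   4   6   9  17  17  16  44  82  93 128 131 131 132 132 131 131 131 130
176 135 135 133 132 133 134 135 135 134 132 101  22  31  32  18   6   5   7   6   5   8   8  19  18  18  16  20  81 126 130 132 133 133 132 132 132 132
179 134 132 108 113 117 130 133 135 134  90  24  31  30  30  12   9   6  21  37   8   7  10  16  17  16  16  21  32  90 130 131 131 131 132 133 133 132
182 133 132 117  99  91 103 132 133 131  44  32  31  32  29  10  13  14  83 127  20  16  13  15  17  16  17  18  26  77 129 131 131 131 132 132 132 131
185 132 133 134 133 133 131 131 132 121  28  31  31  32  31  14  15  15  68 128  24  17  18  13  17  17  15  19  25  49 129 131 133 133 133 133 131 130
188 132 132 131 132 131 131 132 132 108  28  31  31  29  31  14  13  13  58 128  28  28  24  14  15  16  17  16  24  57 130 130 132 133 133 133 131 130
191 132 126  57  66  81 101 133 133 125  35  32  30  31  29  14  13  15  47 128  42  27  25  11  16  16  16
[... 1472 characters left out ...]
 131 101  48  47  45  56  57  59  89 127 129 129 131 129 129 130 128 128 128 129 131 131 131
224  85  85  84  84  85  89 130 132 131 130 130 130 130 131 130 131 131 130 130 131 131 131 129 128 129 129 130 130 131 130 128 128 127 128 129 130 129
227  53  84  84  84  84  84  85  88  92 129 131 131 129 129 129 130 131 131 130 129 131 130 128 127 128 129 129 129 129 130 129 127 127 128 129 130 129
230  17  81  83  83  83  84  84  86  84  85 113 130 130 129 129 130 131 131 130 129 128 128 128 128 129 129 128 129 129 130 130 130 130 129 130 129 128
233  15  79  83  85  83  84  83  84  84  83  83  87  90 125 128 129 130 129 129 129 129 129 129 130 130 129 128 128 129 129 130 130 130 129 129 129 128
```

Request:
{"name": "drive_tool", "arguments": {
  "plan": [
    {"x":0,"y":0,"z":-1,"ax":0,"ay":0,"az":0,"hand":40},
    {"x":0,"y":0,"z":-2,"ax":0,"ay":0,"az":0,"hand":40},
    {"x":0.4,"y":-0.6,"z":-2.9,"ax":0,"ay":0,"az":-4,"hand":40},
    {"x":0.8,"y":-1.2,"z":-2.9,"ax":0,"ay":0,"az":-8,"hand":40},
    {"x":0.8,"y":-1.2,"z":-2.9,"ax":0,"ay":0,"az":-8.7,"hand":40},
    {"x":0.8,"y":-1.2,"z":-2.9,"ax":0,"ay":0,"az":-8.7,"hand":40},
    {"x":0.8,"y":-1.2,"z":-2.9,"ax":0,"ay":0,"az":-8.7,"hand":40},
    {"x":0.8,"y":-1.2,"z":-2.9,"ax":0,"ay":0,"az":-8.7,"hand":40}
  ]
}}

```text
clock: 18.95
eef_pos: [486.6, 37.6, 298.7]
tcp_rot: [3.141, -0.002, -2.938]
contact_force: [0.2, 0.5, -0.7]
opening: 0.469
grasp_force: 0.0
```

Run:
```python
from h import *
import pickle
np.set_printoptions(precision=1,suppress=True,linewidth=250)
s=monitor.sense();print(Ui(s['eef_pos']),s['tcp_rot'],s['contact_force'],s['clock'])
p,i=snap('wrist','w10.png');g=p.mean(2).astype(int)
b=proj(i,U([[44,-116,230]]))[0].round().astype(int);k=proj(i,U([[0,0,91]]))[0].round().astype(int)
print('bar top pred',b,'knob',k)
for c in(b,k):
    for r in g[max(c[1]-36,0):c[1]+37:4,max(c[0]-48,0):c[0]+49:4]: print(' '.join('%3d'%v for v in r))
    print()
# cover front edge line candidates in scene
q,j=snap('scene','s10.png')
for th in (1.25,1.35,1.45):
    f=lambda d,y:[95-d*np.cos(th),y,105+d*np.sin(th)]
    print(th,proj(j,U(np.array([f(95,-140),f(95,-77),f(122,0),f(122,77)]))).ravel())
h=q.mean(2).astype(int)[195:245,225:275]
for r in h[::2]: print(' '.join('%3d'%v for v in r[::2]))
```

```text
[-73.2  -3.6 298.7] [ 3.1 -0.  -2.9] [ 0.2  0.5 -0.7] 18.95
bar top pred [135 322] knob [257 222]
173 176 176  44  13   8  12   9   9  11  11  12  12  13  11  11  12  10  12  12  11  11  13   9   9
175 149  13  13  12  11  11  12   9  11  12  13  12  14  11  12  11  11  22  22  11   8  11  11   9
 84  12  11  11  12  10  13  12  12  11  12  13  13  16  21  18  21  21  31  22  12  10  10   8  11
 11  12   8  10   9  12  12  12  12  10  13  11  19  21  18  21  19  20  30  20  12  12  12  10  11
  9  11  11  10  11  10  11  13  10  12  14  21  20  20  20  20  22  20  21  15  10   9   9  11  18
 10  12  11  12  13  13  14  12  12  13  19  19  21  20  20  21  17  21  21  14  11  13  10  11  20
 11  10  11  11  12  14  10  11  67  19  20  20  21  18  22  19  19  20  20  12  13  12  12  11  10
  9  12  12  11  12  16  14  90 176  33  18  19  20  20  20  20  20  21  23  12  13  12  10  13  13
 12  12  12  12  12  13  64 176 172  19  20  21  21  21  21  21  21  18  22  11  10  10  11  12  10
 13  13  14  13  11  12 174 159  11  12  19  19  18  19  19  19  19  50 129  12  13  12  12  11  12
 1
[... 4764 characters left out ...]

149 150 146 150 149 149 151 149 149 149 149 148 148 146 123  78  78  93 141  78  83  99 152 140  61
148 149 148 147 147 148 148 148 147 149 148 149 149 150 139  75  79  85 150  89  81  85 150 152  72
149 149 149 150 147 149 150 149 147 151 149 149 150 148 138  74  77  89 149 120  82  83 128 152 100
148 148 149 148 148 149 148 146 147 149 150 148 147 149 143  76  79  82 148 142  80  95 100 123 118
150 150 150 148 147 149 147 148 149 149 148 148 149 150 143  75  78  89 134 132 112 113  84  82  82
149 150 149 150 150 147 150 149 150 148 147 149 150 149 141 100 119 117  94  84  82  81  81  80  82
150 149 148 148 150 149 148 148 147 148 149 150 149 145 112  83  85  80  83  82  83  86  83  82  79
```

```bash
python3 -c "
from rig import r; print(r.sign_off())"
```

```text
the job is handed in; nothing more can be done
None
```

The job is handed in at about 19 s: the stay is down in its socket with the cover propped on its toe, the knob is turned clockwise to its stop, and the robot touches nothing. The stay leans slightly towards the front (roughly 4°), within the play of the hole.

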